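# Clamp the glued blocks in the bench press

### The job

Put all the freshly glued two-tone blocks in the green bench press: first raise the press's lever right up, then pull its drawer well out by the handle, lay every block flat (long side level, whichever face up) in a compartment of its own, slide the drawer fully home with the lever still up, and finally lower the lever all the way to clamp them. Leave the other things on the bench where they are.

Things in the scene. Friction and masses are not known exactly. Their poses are not given: they have to be found in the camera images.
- press: green bench press, fixed, 220 mm wide (its y), 250 mm deep (its x), head's top 165 mm above the table; origin on the table under the middle of its front; x points into the press, z up. The head begins 30 mm behind the front; the drawer slides out along -x beneath it.
- tray (a point): centre of the top face of the drawer's floor, 22 mm above the table; moves with the drawer; axes as the press. Strips 6 mm thick, 12 mm high divide the floor into 2 x 2 compartments, each 98 mm (x) by 80 mm (y) inside, centred at x = +-0.052, y = +-0.043 m. The front panel's outer face is at x = -0.119, its top 68 mm above the table.
- handle (a point): middle of the orange bar handle on the drawer's front, a horizontal round bar 12 mm thick and 110 mm long lying along the press's y, 45 mm clear of the front panel (centre to panel) and 50 mm above the table; free above when the lever is raised
- drawer (a joint): how far the press's drawer is pulled out, m: 0 fully home, 0.225 fully out
- lever (a joint): angle of the press's lever, rad: 0 fully lowered (lying level, pointing out over the drawer's handle; pressing plate down), 1.35 fully raised (nearly upright; plate up). It is stiff enough to stay where it is left.
- lever_knob (a point): centre of the red knob at the lever's end: a cylinder 22 mm in diameter, 32 mm long along the press's y; the lever arm is 14 mm wide; 120 mm from the pivot
- lever_pivot (a point): the lever's pivot on top of the head, 195 mm above the table, 100 mm behind the press's front, axes as the press (the pivot's axis is y). With the lever at angle a the knob is at x = -0.120 cos a, z = +0.120 sin a (m) from here.
- block1: two-layer glued wooden block, pale wood below and dark wood on top, 80 mm long (its x) and 42 x 42 mm in section, 90 g; starts lying with its long side level; origin at the centre of its pale underside. May be absent.
- block1_mid (a point): centre of block1
- block2: two-layer glued wooden block, pale wood below and dark wood on top, 80 mm long (its x) and 42 x 42 mm in section, 90 g; starts lying with its long side level; origin at the centre of its pale underside. May be absent.
- block2_mid (a point): centre of block2
- block3: two-layer glued wooden block, pale wood below and dark wood on top, 80 mm long (its x) and 42 x 42 mm in section, 90 g; starts lying with its long side level; origin at the centre of its pale underside. May be absent.
- block3_mid (a point): centre of block3
- block4: two-layer glued wooden block, pale wood below and dark wood on top, 80 mm long (its x) and 42 x 42 mm in section, 90 g; starts lying with its long side level; origin at the centre of its pale underside. May be absent.
- block4_mid (a point): centre of block4
- wheel: wooden toy wheel lying flat, 68 mm across, 30 mm high; origin under its centre; not to be moved
- glue: white glue bottle, 58 mm across, 160 mm high; origin under its centre; not to be moved
- tin: tin of dowels, 74 mm across, about 180 mm high; origin under its centre; not to be moved
- pencil: yellow pencil lying flat, 150 mm long along its x, 7 mm thick; origin under its middle; not to be moved
There are look-alikes about, which are no part of the job. Leave any purple look-alike of the block2 alone.

How it is judged:
By the outcome, as a careful person would: the job done as asked, in the order asked, and still so for the second after the job is handed in, with the robot touching nothing.
Of block1, block2, block3, block4 only 2 to 4 are there at a start; the rules pass over those that are not, and their reading is None.
At some moment in a run one of block1, block2, block3, block4 may be knocked a few centimetres aside while the robot is not near it.
Once in a run the grip may slacken for a moment while it holds something.
It also fails if it takes over 210 s, if anything falls off the work surface, if the arm or the gripper's body presses on something with over 40 N, if the wrist force passes 120 N, or if a joint passes its speed limit or range.

### The arm

A 6-joint arm with a two-finger parallel gripper is mounted at the origin on the work surface. World frame = base frame: x ahead of the robot, y to its left, z up, the work surface at z = 0. Lengths are in m, angles in rad, forces in N, time in s.
With the tool pointing down it reaches from about 0.25 to 0.775 m from the base axis. Payload 4 kg.
Tool frame: the origin (TCP) lies midway between the tips of the shut fingers; the grasp point (between the pads) lies 19 mm behind it; z points along the fingers, x is the direction in which the jaws open and shut, and the axes are right-handed (so a half turn about z gives the same grasp; the last joint's range is limited). The gripper opens to 94 mm and grips with 3 to 60 N. Pads are 16 mm wide; open, the fingers measure 119 mm over their backs; the gripper's body (75 mm by 177 mm) begins 78 mm behind the grasp point.
Start: joints at [1.122, 0.087, 1.371, -0, 1.684, -0.103], TCP at [0.186, 0.517, 0.206] pointing down, gripper open.
Joint ranges: [-3.1, 3.1], [-0.76, 2.03], [0.27, 2.55], [-1.08, 4.22], [0.17, 2.65], [-2.57, 2.57]. Speed limits (rad/s): [2.79, 2.79, 3.14, 3.14, 3.14, 3.14].

### API

Orientations are given as [roll, pitch, yaw] about the fixed x, y, z axes, in that order (R = Rz(yaw) Ry(pitch) Rx(roll)).
In Python, from bench import robot gives the robot as it stands.
- The arm moves only by the shell command python3 -m handwheel 'ROWS'. ROWS is a JSON object of lists of equal length, an entry for each row: "delta_pos": the shift along the tool's x, y, z in mm, a list of three; "rotation": the turn, a rotation vector about the tool's x, y, z in rad, a list of three; "claw": the closure, from -1 (fully open) to 1 (shut). In form: {"delta_pos": [[tx, ty, tz], ...], "rotation": [[wx, wy, wz], ...], "claw": [claw, ...]}. A call has exactly 8 rows; each row shifts and turns the commanded pose from where the row before left it, along the tool's axes as they then stand; what a row does not reach is not made up. A row lasts 1/8 s, in which the tool goes at most 62.5 mm and 10.7 degrees, less where a joint would pass 70% of its speed; a pose out of reach is approached as far as the arm can. A call with a gripper value outside its range is refused whole. The fingers move at their own pace and stop on an object; the grip force is fixed at half the most. Time passes only in rows, so rows that do not move let the fingers close, or fill a call up. It gives the time, the measured TCP pose, the force and the opening at its end, in the units of the state.
- robot.get_obs(): the state, without advancing time (a new reading comes with each control period).
- robot.snapshot(name): name is "scene" or "side" or "wrist"; returns a dict with "color" (384x512x3 uint8, red, green, blue), "intrinsics" (3x3 intrinsics, pixels), "eye" and "rotation" of the camera in the world. Camera axes: x right, y down, z forward; pixel columns grow to the right and rows downward; lengths in m; the calibration is good to about 2 mm. The wrist camera is an equidistant fisheye: a pixel r from the principal point sees the ray r / f radians off the axis. A picture is of the moment at which its call begins. There is no depth.
- robot.close_job(): hands the job in, once; it reports no verdict.
The state is a dict: "time": time; "joint_positions": joint angles; "qvel": joint speeds; "joint_torque": joint torques, N m; "tool_pos": TCP position; "ee_rot": TCP orientation; "wrist_force": force on the tool from outside, world axes, zero at the start; "wrist_torque": the same for the moment, N m; "width": finger opening in m.
Only numpy, scipy, OpenCV 4.12 (cv2) and the standard library are available. Lean on these libraries where they do the work, as an engineer would, in place of code of your own. Each camera call takes 0.05 s, during which the arm holds its last target.

## Working session

There is one attempt and no reset: what is moved stays moved. The work goes in short steps, Python scripts to look and compute and a shell command to move; the robot and the scene stay as the last step left them, time stands still between calls to the robot, and variables do not carry over. Pictures are saved under pics/ and viewed, and the job is handed in when it is done.

```bash
ls; mkdir -p pics
python3 - <<'E'
from bench import robot
import cv2
o=robot.get_obs()
print(o)
for n in ["scene","side","wrist"]:
    s=robot.snapshot(n); cv2.imwrite(f"pics/{n}0.png",s["color"][:,:,::-1]); print(n,s["intrinsics"],s["eye"],s["rotation"])
E
```

```text
pics
{'time': 0.0, 'joint_positions': array([ 1.12187355e+00,  8.79298253e-02,  1.37223656e+00, -1.90517193e-05,
        1.68358864e+00, -1.03131254e-01]), 'qvel': array([-6.96307446e-04, -7.78785923e-04,  1.14276416e-03, -1.29887094e-04,
        6.74864922e-05, -7.13981642e-04]), 'joint_torque': array([-9.06901078e-04, -3.40191114e+01, -3.02424932e+01,  7.17733777e-02,
        3.32666491e-02, -1.55060884e-04]), 'tool_pos': array([0.18620726, 0.51694178, 0.20432691]), 'ee_rot': array([-3.14138887e+00,  2.15283339e-03,  1.22500290e+00]), 'wrist_force': array([-1.02859562,  0.71857915,  0.84338672]), 'wrist_torque': array([ 0.04558114, -0.00476793, -0.01857098]), 'width': 0.09404964427569261}
scene [[373.19991761   0.         253.03075774]
 [  0.         373.19991761 188.90497848]
 [  0.           0.           1.        ]] [0.89376851 0.67342377 0.95830932] [-2.37182898  0.00396183  2.60937527]
side [[430.51485995   0.         253.86036641]
 [  0.         430.51485995 194.21776035]
 [  0.           0.           1.        ]] [ 0.46137303 -1.04971435  0.78582446] [-2.13347112 -0.00939007 -0.0204282 ]
wrist [[297.31863964   0.         252.49615067]
 [  0.         297.31863964 194.54516767]
 [  0.           0.           1.        ]] [0.10928738 0.54511486 0.38426273] [2.85582236e+00 1.72459769e-03 1.22481668e+00]
```

View pics/scene0.png

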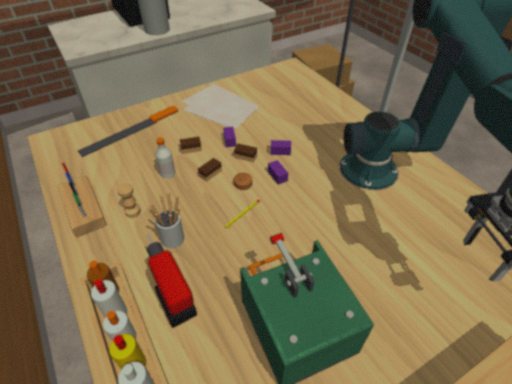

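View pics/side0.png

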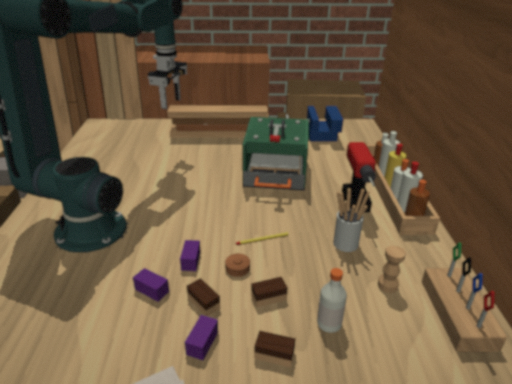

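View pics/wrist0.png

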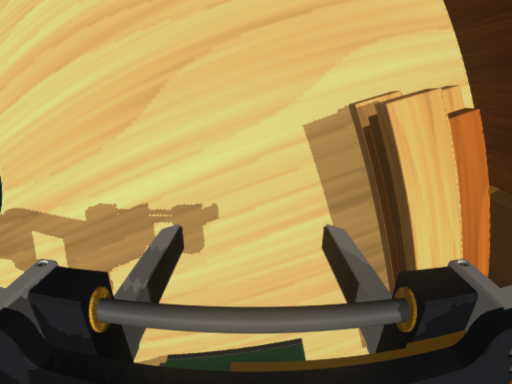

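```bash
cat > h.py <<'E'
from bench import robot
import numpy as np, cv2
from scipy.spatial.transform import Rotation as R
def snap(n,f=None):
    s=robot.snapshot(n)
    if f: cv2.imwrite(f"pics/{f}.png",s["color"][:,:,::-1])
    return s
def cam(s): return np.array(s["intrinsics"]),np.array(s["eye"]),R.from_euler("xyz",s["rotation"]).as_matrix()
def proj(s,P,fish=False):
    K,e,M=cam(s); c=(np.atleast_2d(P)-e)@M
    if fish:
        r=np.hypot(c[:,0],c[:,1]); th=np.arctan2(r,c[:,2]); k=K[0,0]*th/np.maximum(r,1e-9)
        return np.c_[c[:,0]*k+K[0,2],c[:,1]*k+K[1,2]]
    return np.c_[K[0,0]*c[:,0]/c[:,2]+K[0,2],K[1,1]*c[:,1]/c[:,2]+K[1,2]]
def ray(s,uv,fish=False):
    K,e,M=cam(s); uv=np.atleast_2d(np.array(uv,float)); x=(uv[:,0]-K[0,2])/K[0,0]; y=(uv[:,1]-K[1,2])/K[1,1]
    if fish:
        r=np.hypot(x,y); k=np.sin(r)/np.maximum(r,1e-9); d=np.c_[x*k,y*k,np.cos(r)]
    else: d=np.c_[x,y,np.ones(len(x))]
    return e,d@M.T
def onz(s,uv,z,fish=False):
    e,d=ray(s,uv,fish); return e+d*((z-e[2])/d[:,2])[:,None]
def tri(obs):
    # obs: list of (snap,uv,fish)
    A=np.zeros((3,3));b=np.zeros(3)
    for s,uv,f in obs:
        e,d=ray(s,uv,f); d=d[0]/np.linalg.norm(d[0]); Q=np.eye(3)-np.outer(d,d); A+=Q;b+=Q@e
    return np.linalg.solve(A,b)
def crop(s,f,u0,v0,u1,v1,k):
    c=s["color"][v0:v1,u0:u1,::-1]; cv2.imwrite(f"pics/{f}.png",cv2.resize(c,None,fx=k,fy=k,interpolation=cv2.INTER_CUBIC))
E
python3 - <<'E'
from h import *
a=snap("scene"); b=snap("side")
crop(a,"c1",150,110,310,230,5)
crop(b,"c2",120,220,300,370,4)
crop(a,"c3",230,220,380,384,4)
crop(b,"c4",230,100,350,200,6)
print(onz(a,[[190,144],[209,168],[245,151]],.042)); print(onz(b,[[274,345],[269,288],[203,293]],.042))
E
```

```text
[[ 0.53324845 -0.42721803  0.042     ]
 [ 0.52974531 -0.26581113  0.042     ]
 [ 0.37081779 -0.28177366  0.042     ]]
[[ 0.52238737 -0.45970313  0.042     ]
 [ 0.52026903 -0.29419841  0.042     ]
 [ 0.362856   -0.30900569  0.042     ]]
```

View pics/c1.png

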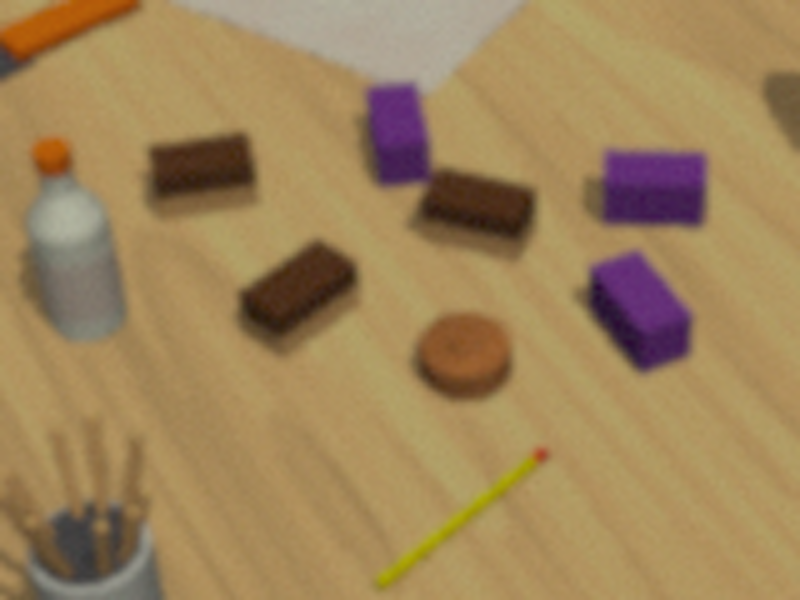

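View pics/c2.png

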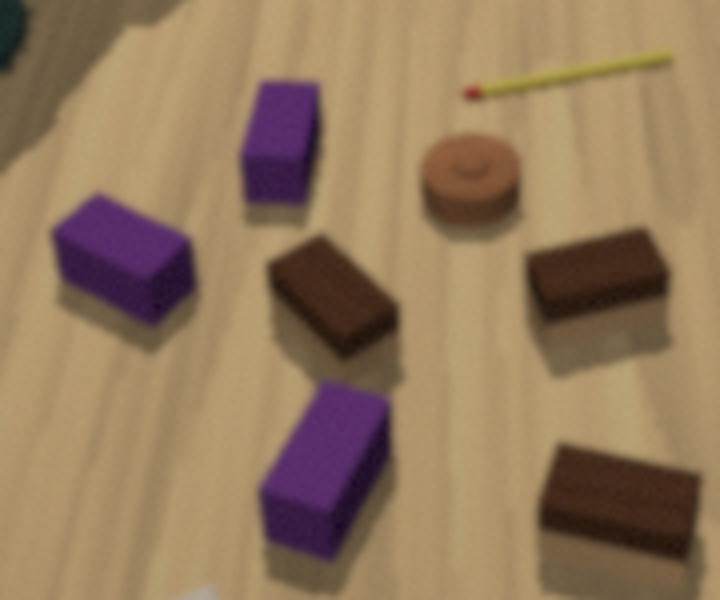

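View pics/c3.png

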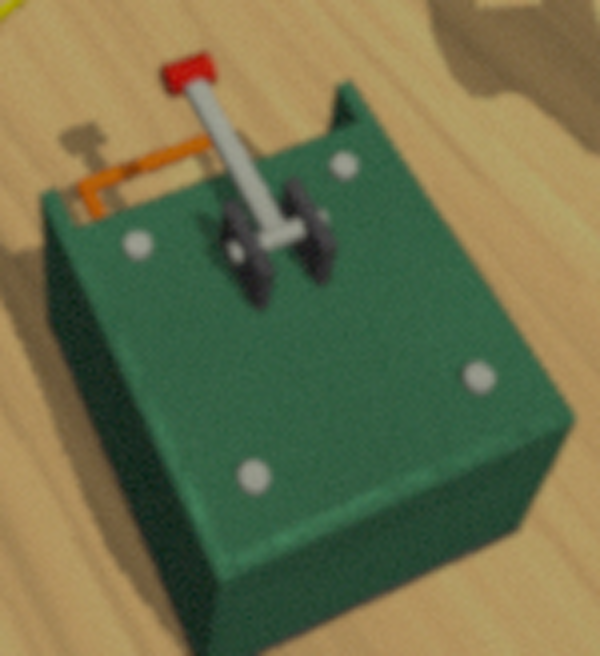

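View pics/c4.png

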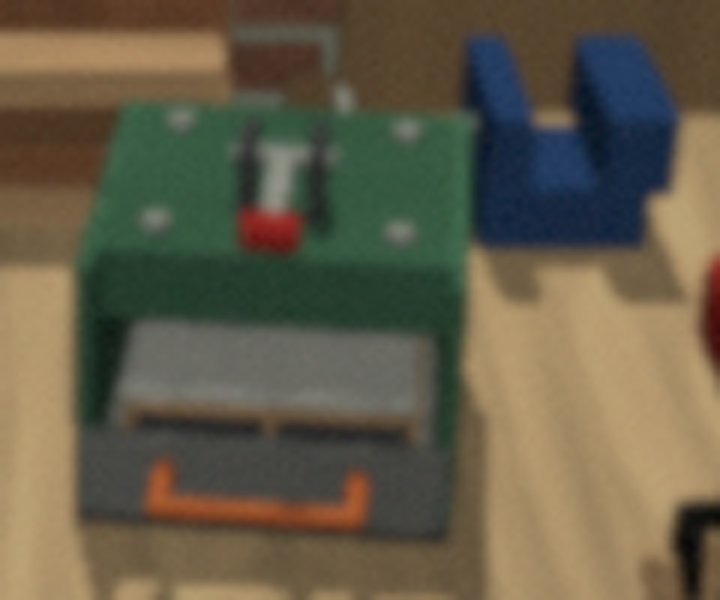

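```bash
cat > fit.py <<'E'
from h import *
from scipy.optimize import least_squares
a=snap("scene"); b=snap("side")
A=[((.25,.11,.165),(286,363.75)),((.25,-.11,.165),(373.75,324.5))]
B=[((.25,.11,.165),(250.8,117)),((.25,-.11,.165),(309,119)),((.03,.11,.165),(245,143)),((.03,-.11,.165),(307.5,143.7))]
# the side of +y decided by the yaw init; try both
def P(p,l): 
    c,s=np.cos(p[2]),np.sin(p[2]); return np.array([p[0]+c*l[0]-s*l[1],p[1]+s*l[0]+c*l[1],l[2]])
kn=lambda l:(.1-.12*np.cos(l),0,.195+.12*np.sin(l))
def res(p,full=False):
    r=[]
    for l,uv in A: r.append(proj(a,P(p,l))[0]-uv)
    for l,uv in B: r.append(proj(b,P(p,l))[0]-uv)
    r.append(proj(a,P(p,kn(p[3])))[0]-(277.3,238.3)); r.append(proj(b,P(p,kn(p[3])))[0]-(275.2,138.3))
    r.append(proj(a,P(p,(p[4],.055,.05)))[0]-(250.5,267.5)); r.append(proj(b,P(p,(p[4],-.055,.05)))[0]-(291,183.5)); r.append(proj(b,P(p,(p[4],.055,.05)))[0]-(256,183.5))
    return np.array(r).ravel()
for y in [1.5,2]:
    s=least_squares(res,[.5,.3,y,.1,-.05],loss="soft_l1"); print(s.x,s.cost); print(s.fun.reshape(-1,2).round(1).tolist())
np.save("press.npy",s.x)
E
python3 fit.py
```

```text
[ 0.56497588  0.23326898  1.44537354  0.03868766 -0.04519018] 308.0095681734928
[[86.8, -41.5], [-90.7, 39.3], [-0.0, -1.4], [-0.1, -0.6], [-1.4, -2.9], [1.6, -0.1], [-2.3, -0.6], [0.4, 0.4], [35.9, -11.2], [-1.1, 0.2], [1.1, -1.8]]
[ 0.56497587  0.23326898  1.44537347  0.03868766 -0.04519016] 308.0095681736021
[[86.8, -41.5], [-90.7, 39.3], [-0.0, -1.4], [-0.1, -0.6], [-1.4, -2.9], [1.6, -0.1], [-2.3, -0.6], [0.4, 0.4], [35.9, -11.2], [-1.1, 0.2], [1.1, -1.8]]
```

```bash
sed -i 's/^A=.*/A=[((.25,-.11,.165),(286,363.75)),((.25,.11,.165),(373.75,324.5))]/; s/(p\[4\],.055,.05)))\[0\]-(250.5/(p[4],-.055,.05)))[0]-(250.5/' fit.py; python3 fit.py
cat > blk.py <<'E'
from h import *
from scipy.optimize import least_squares
import sys
# dark-wood mask silhouettes: fit cuboid layer z .021-.042 by minAreaRect hull centroid in both views
def mask(s):
    hsv=cv2.cvtColor(s["color"],cv2.COLOR_RGB2HSV); c=s["color"].astype(int)
    m=((c.max(2)<95)&(c[:,:,0]>c[:,:,2]+12)&(c[:,:,0]>c[:,:,1]+8)).astype(np.uint8)
    return cv2.morphologyEx(m,cv2.MORPH_OPEN,np.ones((2,2)))
def blobs(s):
    n,l,st,c=cv2.connectedComponentsWithStats(mask(s)); out=[]
    for i in range(1,n):
        if 100<st[i,4]<900:
            P=onz(s,[c[i]],.035)[0]
            if .2<P[0]<.75 and -.6<P[1]<.1: out.append((P,l==i))
    return out
def render(s,x,y,th,shape,z0=.021,z1=.042):
    c,q=np.cos(th),np.sin(th)
    pts=np.array([[x+c*i-q*j,y+q*i+c*j,z] for i in(-.04,.04) for j in(-.021,.021) for z in(z0,z1)])
    return cv2.convexHull(proj(s,pts).astype(np.float32)).reshape(-1,2)
def moments(poly):
    m=cv2.moments(poly); a=m["m00"]; return np.array([m["m10"]/a,m["m01"]/a,np.sqrt(abs(a)),m["mu20"]/a,m["mu11"]/a,m["mu02"]/a])
def run(verbose=True,names=("scene","side"),z0=.021):
    S=[snap(n) for n in names]; B=[blobs(s) for s in S]; res=[]
    for P,m in B[1]:
        j=[(np.hypot(*(Q-P)[:2]),k) for k,(Q,_) in enumerate(B[0])]
        if not j or min(j)[0]>.05: print("unmatched",P);continue
        ms=[B[0][min(j)[1]][1],m]; T=[]
        for mm in ms:
            M=cv2.moments(mm.astype(np.uint8),True);a=M["m00"];T.append([M["m10"]/a,M["m01"]/a,M["mu20"]/a,M["mu11"]/a,M["mu02"]/a])
        def f(p):
            r=[]
            for s,t in zip(S,T):
                q=moments(render(s,*p,None,z0)); q=np.delete(q,2); d=q-np.array(t); d[2:]/=8; r.append(d)
            return np.concatenate(r)
        best=min((least_squares(f,[P[0],P[1],t]) for t in np.arange(0,3.1,.5)),key=lambda s:s.cost)
        x=best.x; x[2]=(x[2]+np.pi/2)%np.pi-np.pi/2; res.append(x)
        print("block",x.round(4),"cost",round(best.cost,2),"px",np.round(T[0][:2]),np.round(T[1][:2]))
    return S,res
if __name__=="__main__":
    S,r=run()
    for s,n in zip(S,("scene","side")):
        im=cv2.resize(s["color"][:,:,::-1],None,fx=4,fy=4)
        for x in r: cv2.polylines(im,[np.int32((render(s,*x,None)+.5)*4)],True,(0,255,0),1)
        o=proj(s,[.45,-.3,.03])[0]*4; u,v=np.int32(o); cv2.imwrite(f"pics/fit_{n}.png",im[max(v-250,0):v+250,max(u-400,0):u+400])
E
python3 blk.py
```

```text
[ 0.56370898  0.23599269  1.44459655  0.03936572 -0.05437808] 10.308904667927838
[[-1.8, 0.9], [0.3, -1.4], [-0.3, -1.7], [-0.5, -0.8], [-1.8, -3.2], [1.1, -0.4], [-1.3, -0.1], [-0.1, -0.0], [0.4, -0.1], [-1.6, 1.2], [0.5, -0.8]]
[ 0.56370898  0.23599269  1.44459655  0.03936572 -0.05437808] 10.308904667927989
[[-1.8, 0.9], [0.3, -1.4], [-0.3, -1.7], [-0.5, -0.8], [-1.8, -3.2], [1.1, -0.4], [-1.3, -0.1], [-0.1, -0.0], [0.4, -0.1], [-1.6, 1.2], [0.5, -0.8]]
unmatched [ 0.44708643 -0.23270978  0.035     ]
block [ 0.5239 -0.2829  0.5   ] cost 6.62 px [210. 169.] [269. 290.]
block [ 0.3611 -0.3006 -0.6413] cost 13.27 px [246. 152.] [204. 296.]
block [ 0.528  -0.4496 -0.1416] cost 6.85 px [191. 144.] [276. 347.]
```

View pics/fit_side.png

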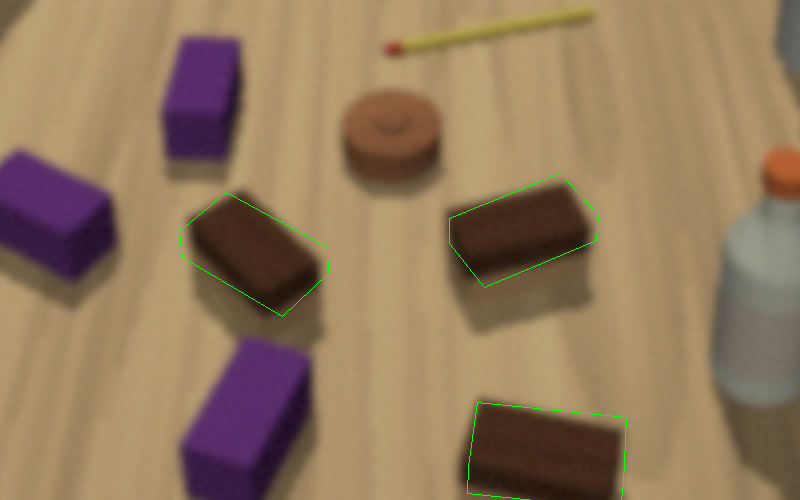

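View pics/fit_scene.png

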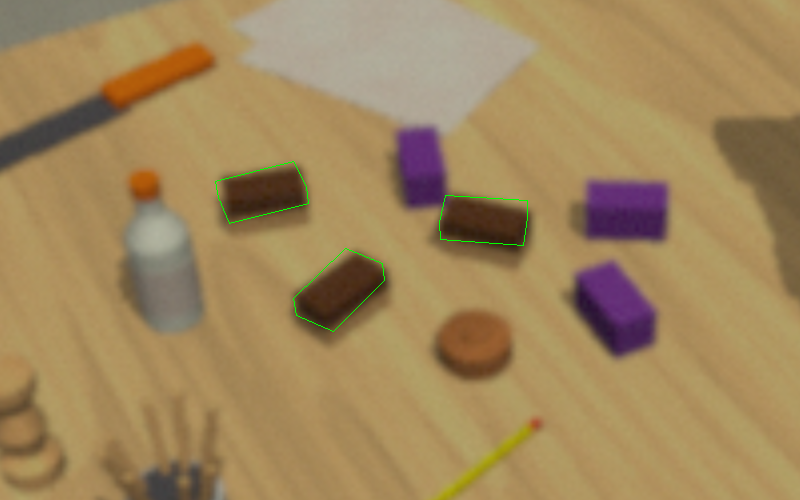

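```bash
cat > blk2.py <<'E'
from blk import *
from scipy.optimize import minimize
def soft(s,poly,k=4):
    H,W=s["color"].shape[:2]; m=np.zeros((H*k,W*k),np.uint8); cv2.fillConvexPoly(m,np.int32(np.round((poly+.5)*k*16)),255,shift=4)
    return cv2.resize(m,(W,H),interpolation=cv2.INTER_AREA)/255.
def run2(zfree=False,z=(.021,.042),names=("scene","side")):
    S=[snap(n) for n in names]; B=[blobs(s) for s in S]; out=[]
    for P,m in B[1]:
        j=[(np.hypot(*(Q-P)[:2]),k) for k,(Q,_) in enumerate(B[0])]
        if not j or min(j)[0]>.05: continue
        ms=[cv2.GaussianBlur(B[0][min(j)[1]][1].astype(np.float32),(3,3),.6),cv2.GaussianBlur(m.astype(np.float32),(3,3),.6)]
        def f(p):
            zz=(p[3]/10,p[4]/10) if zfree else z
            return sum(((soft(s,render(s,p[0]/10,p[1]/10,p[2],None,*zz))-mm)**2).sum() for s,mm in zip(S,ms))
        best=None
        for t in np.arange(-1.5,1.5,.4):
            x0=[P[0]*10,P[1]*10,t]+([.21,.42] if zfree else [])
            r=minimize(f,x0,method="Nelder-Mead",options=dict(initial_simplex=np.vstack([x0]+[np.array(x0)+d for d in np.diag([.15,.15,.3]+([.05,-.05] if zfree else []))]),maxiter=300))
            if best is None or r.fun<best.fun: best=r
        x=best.x.copy(); x[:2]/=10; x[2]=(x[2]+np.pi/2)%np.pi-np.pi/2
        if zfree: x[3:]/=10
        print("block",x.round(4),"cost",round(best.fun,1)); out.append(x)
    return S,out
if __name__=="__main__":
    S,r=run2(True); S,r=run2()
    for s,n in zip(S,("scene","side")):
        im=cv2.resize(s["color"][:,:,::-1],None,fx=4,fy=4)
        for x in r: cv2.polylines(im,[np.int32((render(s,*x[:3],None)+.5)*4)],True,(0,255,0),1)
        o=proj(s,[.45,-.3,.03])[0]*4; u,v=np.int32(o); cv2.imwrite(f"pics/fit2_{n}.png",im[max(v-250,0):v+250,max(u-400,0):u+400])
E
time python3 blk2.py
```

```text
block [ 0.5222 -0.2805  0.3122  0.0131  0.0307] cost 20.8
block [ 0.3619 -0.2981 -0.8978  0.0129  0.0315] cost 45.2
block [ 0.5274 -0.4486 -0.2688  0.0151  0.0318] cost 32.3
block [ 0.5217 -0.2882  0.2761] cost 165.7
block [ 0.3639 -0.3065 -0.9196] cost 142.1
block [ 0.5273 -0.4545 -0.2584] cost 127.9
real	0m43.462s
user	1m8.366s
sys	0m17.583s
```

Run:
```python
from h import *
o=robot.get_obs(); print(o["time"],o["tool_pos"],o["ee_rot"])
p=np.load("press.npy"); M=R.from_euler("z",p[2])
def W(l): return M.apply(l)+[p[0],p[1],0]
print("knob",W([.1-.12*np.cos(p[3]),0,.195+.12*np.sin(p[3])]),"handle",W([p[4],0,.05]),"pivot",W([.1,0,.195]))
```

```text
0.75 [0.18644624 0.51746562 0.20552006] [ 3.14153648e+00 -1.35083445e-04  1.22503517e+00]
knob [0.56120338 0.21624397 0.19972267] handle [0.55686468 0.18204706 0.05      ] pivot [0.57629549 0.33519743 0.195     ]
```

View pics/fit2_side.png

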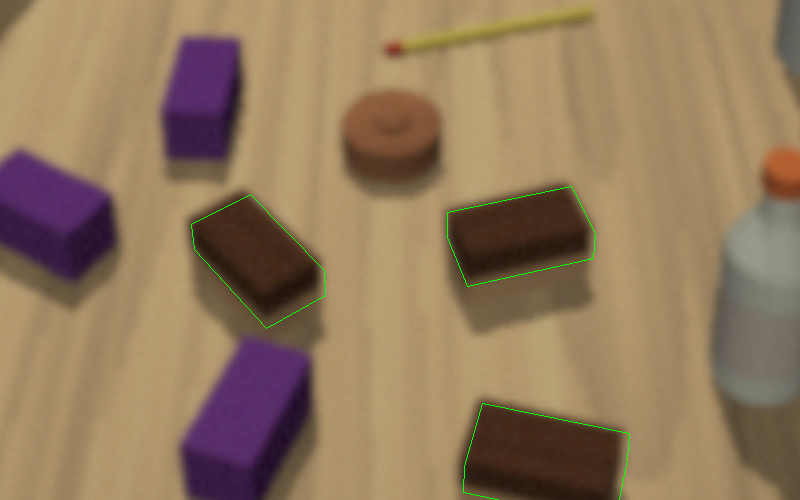

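Run:
```python
from h import *
a=snap("scene");b=snap("side")
for u,v in [((258.4,201),(237.5,243.3)),((226,226.6),(288,234.3)),((277.3,238.3),(275.2,138.3))]:
    print(tri([(a,u,0),(b,v,0)]),onz(a,u,.004),onz(b,v,.004))
print(a["color"].shape)
import json
crop(b,"c5",180,260,310,365,6)
```

```text
[ 4.40346780e-01 -6.92529230e-02 -3.17604399e-04] [[ 0.44124485 -0.06592005  0.004     ]] [[ 0.44146968 -0.07523626  0.004     ]]
[ 0.5899041  -0.02720591 -0.00071494] [[ 0.58951262 -0.0235212   0.004     ]] [[ 0.59089095 -0.0341031   0.004     ]]
[0.56006258 0.21793004 0.19951159] [[0.47197513 0.10063558 0.004     ]] [[0.59483182 0.63889262 0.004     ]]
(384, 512, 3)
```

View pics/c5.png

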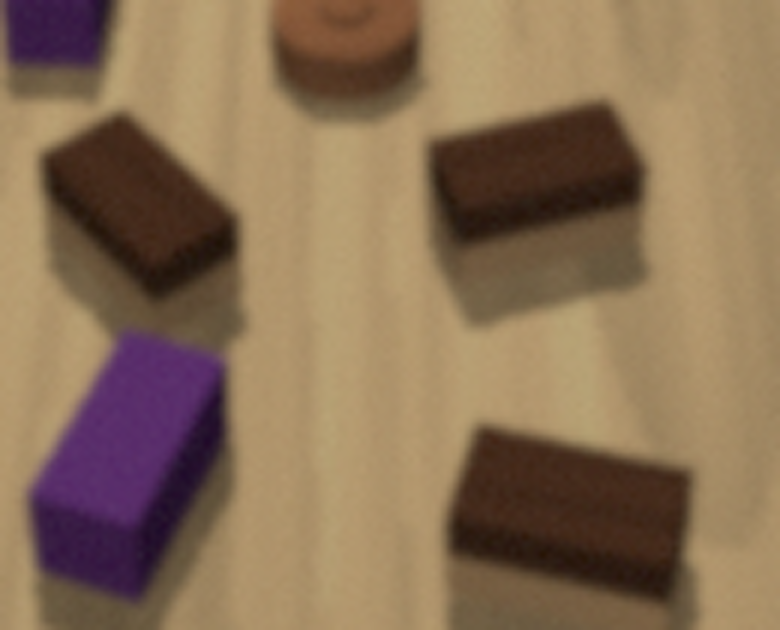

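Candidates (scene pixels): the dark/pale two-tone blocks are at (190,144), (209,168) and (245,151). The all-purple look-alikes are at (229,135), (281,147) and (278,172). The round brown item at (243,181) is the wheel. In the close crop, the three dark ones show a pale layer below, so they are blocks 1–3. The press is at (305,310); the blue vise beside it is no part of the job.

Lever first: turn the jaws along the press's y and rise.

```bash
cat > to.py <<'E'
import sys
from h import *
# usage: to.py x y z [yaw]: tool-frame shift (mm) from the present pose; and turn
o=robot.get_obs(); T=R.from_euler("xyz",o["ee_rot"]); d=np.array(list(map(float,sys.argv[1:4])))-o["tool_pos"]
print("t",round(o["time"],2),"tcp",o["tool_pos"].round(4),"rpy",o["ee_rot"].round(3),"q",o["joint_positions"].round(2),"F",o["wrist_force"].round(1),"w",round(o["width"],4))
print("shift mm in tool axes now:",(T.inv().apply(d)*1000).round(1))
if len(sys.argv)>4:
    D=R.from_euler("xyz",[np.pi,0,float(sys.argv[4])]); print("turn",(T.inv()*D).as_rotvec().round(3),"shift after turn:",(D.inv().apply(d)*1000).round(1))
E
python3 -m handwheel '{"delta_pos":[[0,0,-7],[0,0,-7],[0,0,-7],[0,0,-7],[0,0,-7],[0,0,-7],[0,0,-7],[0,0,-7]],"rotation":[[0,0,0.169],[0,0,0.169],[0,0,0.169],[0,0,0.169],[0,0,0.169],[0,0,0.169],[0,0,0.169],[0,0,0.169]],"claw":[-1,-1,-1,-1,-1,-1,-1,-1]}'
python3 to.py 0.561 0.217 0.26 -0.126
```

```text
time: 1.85
tool_pos: [0.1864, 0.5175, 0.2618]
ee_rot: [-3.141, -0.0, -0.133]
wrist_force: [-0.1, 0.2, -0.4]
width: 0.0939
t 1.85 tcp [0.1864 0.5175 0.2618] rpy [-3.141 -0.    -0.133] q [1.12 0.08 1.26 0.   1.79 1.25] F [-0.1  0.2 -0.4] w 0.0939
shift mm in tool axes now: [411.  248.3   1.7]
turn [-0.    -0.    -0.007] shift after turn: [409.4 251.    1.8]
```

```bash
python3 -m handwheel '{"delta_pos":[[26,16,0],[26,16,0],[26,16,0],[26,16,0],[26,16,0],[26,16,0],[26,16,0],[26,16,0]],"rotation":[[0,0,0],[0,0,0],[0,0,0],[0,0,0],[0,0,0],[0,0,0],[0,0,0],[0,0,0]],"claw":[-1,-1,-1,-1,-1,-1,-1,-1]}'
python3 -m handwheel '{"delta_pos":[[30,18,0],[30,18,0],[30,18,0],[30,18,0],[30,18,0],[30,18,0],[22,14,0],[0,0,0]],"rotation":[[0,0,0],[0,0,0],[0,0,0],[0,0,0],[0,0,0],[0,0,0],[0,0,0],[0,0,0]],"claw":[-1,-1,-1,-1,-1,-1,-1,-1]}'
python3 to.py 0.561 0.217 0.26 -0.126
python3 - <<'E'
from h import *
w=snap("wrist","w1"); snap("scene","s1"); snap("side","d1")
E
```

```text
time: 2.85
tool_pos: [0.3772, 0.3635, 0.2616]
ee_rot: [-3.141, -0.0, -0.127]
wrist_force: [-0.7, -0.2, -0.3]
width: 0.094
time: 3.85
tool_pos: [0.5622, 0.2165, 0.2608]
ee_rot: [3.141, 0.001, -0.129]
wrist_force: [-0.8, 0.9, -0.4]
width: 0.094
t 3.85 tcp [0.5622 0.2165 0.2608] rpy [ 3.141e+00  1.000e-03 -1.290e-01] q [0.27 0.2  1.13 0.   1.81 0.4 ] F [-0.8  0.9 -0.4] w 0.094
shift mm in tool axes now: [-1.3 -0.3  0.8]
turn [ 0.     0.001 -0.003] shift after turn: [-1.3 -0.3  0.8]
```

View pics/w1.png

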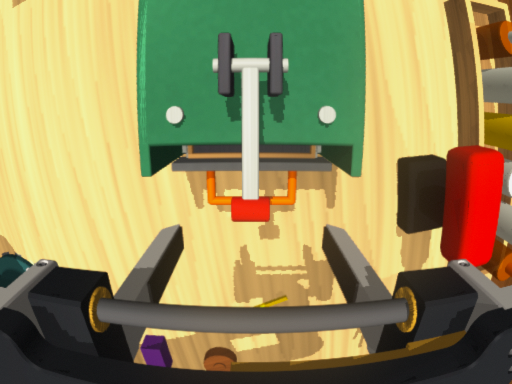

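Run:
```python
from h import *
w=snap("wrist"); o=robot.get_obs()
print(w["eye"],w["rotation"])
p=np.load("press.npy"); M=R.from_euler("z",p[2])
W=lambda l: M.apply(l)+[p[0],p[1],0]
print("tcp px",proj(w,o["tool_pos"],1))
for n,l,uv in [("knob",[.1-.12*np.cos(p[3]),0,.195+.12*np.sin(p[3])],(250.5,209)),("pivot",[.1,0,.195],(250,64)),("hL",[p[4],.055,.05],(211,201)),("hR",[p[4],-.055,.05],(293,201)),("bk",[.25,0,.165],(0,0))]:
    print(n,W(l).round(4),proj(w,W(l),1).round(1),"seen",uv, "onz",onz(w,uv,W(l)[2],1).round(4))
crop(w,"w1c",150,130,350,260,4)
```

```text
[0.57146688 0.29973173 0.44155622] [ 2.85701050e+00 -3.45859231e-04 -1.26158582e-01]
tcp px [[251.70771573 237.13252656]]
knob [0.5612 0.2162 0.1997] [[252.8 209.5]] seen (250.5, 209) onz [[0.5593 0.2169 0.1997]]
pivot [0.5763 0.3352 0.195 ] [[252.8  67.1]] seen (250, 64) onz [[0.5744 0.3381 0.195 ]]
hL [0.5023 0.189  0.05  ] [[212.9 197.4]] seen (211, 201) onz [[0.4988 0.1841 0.05  ]]
hR [0.6114 0.1751 0.05  ] [[292.4 197.3]] seen (293, 201) onz [[0.6119 0.1697 0.05  ]]
bk [0.5952 0.484  0.165 ] [[252.7 -65.9]] seen (0, 0) onz [[0.2803 0.5105 0.165 ]]
```

View pics/w1c.png

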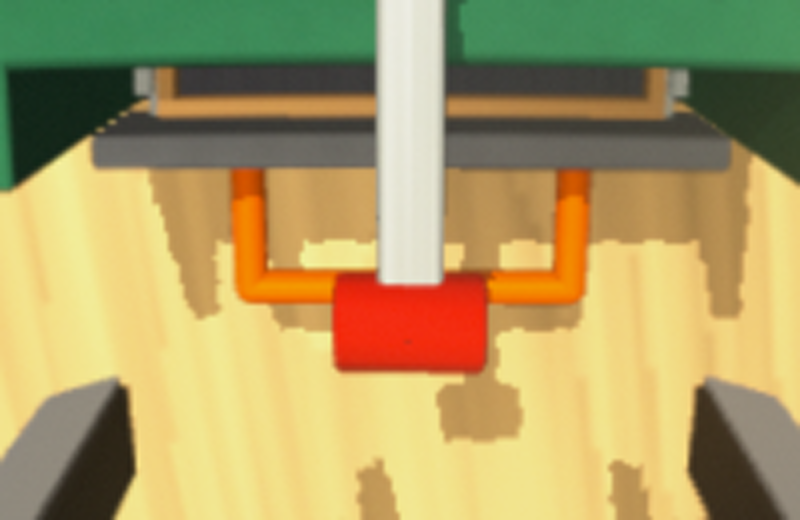

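```bash
python3 -m handwheel '{"delta_pos":[[-1,0,12],[0,0,12],[0,0,12],[0,0,12],[0,0,12],[0,0,12],[0,0,7],[0,0,0]],"rotation":[[0,0,0],[0,0,0],[0,0,0],[0,0,0],[0,0,0],[0,0,0],[0,0,0],[0,0,0]],"claw":[-1,-1,-1,-1,-1,-1,-1,-1]}'
python3 -m handwheel '{"delta_pos":[[0,0,0],[0,0,0],[0,0,0],[0,0,0],[0,0,0],[0,0,0],[0,0,0],[0,0,0]],"rotation":[[0,0,0],[0,0,0],[0,0,0],[0,0,0],[0,0,0],[0,0,0],[0,0,0],[0,0,0]],"claw":[1,1,1,1,1,1,1,1]}'
python3 - <<'E'
from h import *
w=snap("wrist","w2")
for a in np.arange(0.039,1.351,.1): print(round(a,2),((-.12*np.cos(a)+.12*np.cos(.039))*1000).round(0),((.12*np.sin(a)-.12*np.sin(.039))*1000).round(0))
E
```

```text
time: 5.05
tool_pos: [0.5602, 0.2176, 0.1817]
ee_rot: [3.141, 0.001, -0.127]
wrist_force: [0.8, -0.2, -0.6]
width: 0.0938
time: 6.05
tool_pos: [0.5603, 0.2177, 0.1825]
ee_rot: [-3.142, 0.0, -0.127]
wrist_force: [-2.0, -1.2, 0.6]
width: 0.0319
0.04 0.0 0.0
0.14 1.0 12.0
0.24 3.0 24.0
0.34 7.0 35.0
0.44 11.0 46.0
0.54 17.0 57.0
0.64 24.0 67.0
0.74 31.0 76.0
0.84 40.0 85.0
0.94 49.0 92.0
1.04 59.0 99.0
1.14 70.0 104.0
1.24 81.0 109.0
1.34 92.0 112.0
```

View pics/w2.png

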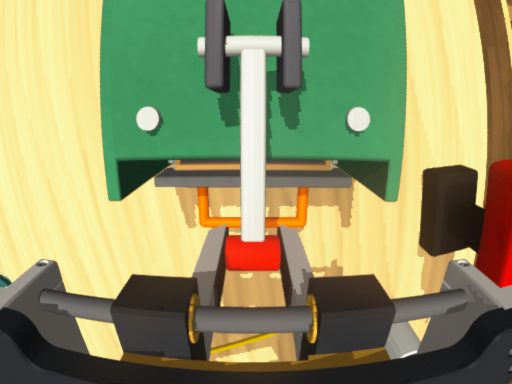

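```bash
python3 -m handwheel '{"delta_pos":[[0,-1,-12],[0,-2,-12],[0,-4,-11],[0,-4,-11],[0,-6,-11],[0,-7,-10],[0,-7,-9],[0,-9,-9]],"rotation":[[0,0,0],[0,0,0],[0,0,0],[0,0,0],[0,0,0],[0,0,0],[0,0,0],[0,0,0]],"claw":[1,1,1,1,1,1,1,1]}'
python3 -m handwheel '{"delta_pos":[[0,-9,-7],[0,-10,-7],[0,-11,-5],[0,-11,-5],[0,-11,-3],[0,-4,-1],[0,0,0],[0,0,0]],"rotation":[[0,0,0],[0,0,0],[0,0,0],[0,0,0],[0,0,0],[0,0,0],[0,0,0],[0,0,0]],"claw":[1,1,1,1,1,1,1,1]}'
python3 - <<'E'
from h import *
w=snap("wrist","w3");snap("side","d3"); print(robot.get_obs()["wrist_force"])
E
```

```text
time: 7.1
tool_pos: [0.5654, 0.2574, 0.2678]
ee_rot: [3.141, 0.001, -0.127]
wrist_force: [0.1, -0.4, -8.4]
width: 0.0318
time: 8.1
tool_pos: [0.5728, 0.3138, 0.2967]
ee_rot: [-3.139, -0.002, -0.126]
wrist_force: [-0.4, 0.1, 1.6]
width: 0.0312
[-0.32135305  0.16308558  2.5145208 ]
```

View pics/w3.png

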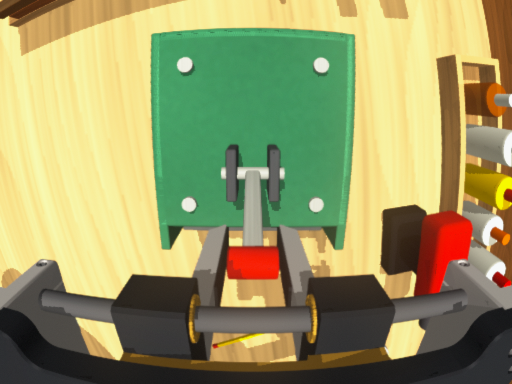

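View pics/d3.png

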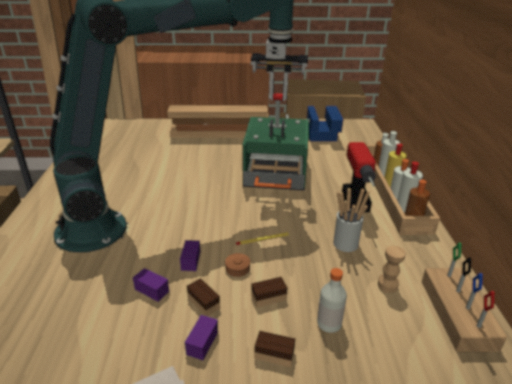

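```bash
python3 -m handwheel '{"delta_pos":[[0,-3,0],[0,-3,0],[0,-3,0],[0,-3,0],[0,0,0],[0,0,0],[0,0,0],[0,0,0]],"rotation":[[0,0,0],[0,0,0],[0,0,0],[0,0,0],[0,0,0],[0,0,0],[0,0,0],[0,0,0]],"claw":[1,1,1,1,1,1,1,1]}'
```

```text
time: 9.2
tool_pos: [0.5738, 0.3214, 0.2978]
ee_rot: [3.137, -0.001, -0.131]
wrist_force: [-3.4, -10.2, 6.3]
width: 0.0315
```

```bash
python3 -m handwheel '{"delta_pos":[[0,4,0],[0,4,0],[0,0,0],[0,0,0],[0,0,0],[0,0,0],[0,0,-5],[0,0,-20]],"rotation":[[0,0,0],[0,0,0],[0,0,0],[0,0,0],[0,0,0],[0,0,0],[0,0,0],[0,0,0]],"claw":[1,1,-1,-1,-1,-1,-1,-1]}'
python3 -m handwheel '{"delta_pos":[[0,0,-20],[0,0,-20],[0,15,0],[0,30,0],[0,30,0],[0,30,0],[0,20,0],[0,0,0]],"rotation":[[0,0,0],[0,0,0],[0,0,0],[0,0,0],[0,0,0],[0,0,0],[0,0,0],[0,0,0]],"claw":[-1,-1,-1,-1,-1,-1,-1,-1]}'
python3 - <<'E'
from h import *
w=snap("wrist","w4"); snap("side","d4"); s=snap("scene"); crop(s,"s4",210,180,400,384,3)
E
```

```text
time: 10.2
tool_pos: [0.5728, 0.3167, 0.3193]
ee_rot: [3.14, 0.003, -0.127]
wrist_force: [0.2, -0.1, 0.8]
width: 0.088
time: 11.2
tool_pos: [0.5571, 0.1915, 0.3605]
ee_rot: [-3.141, -0.0, -0.129]
wrist_force: [-0.4, 0.3, -0.0]
width: 0.094
```

View pics/w4.png

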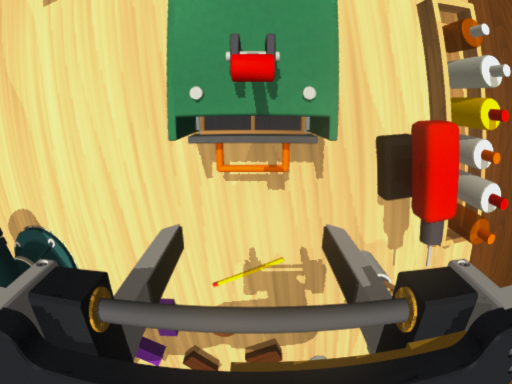

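View pics/s4.png

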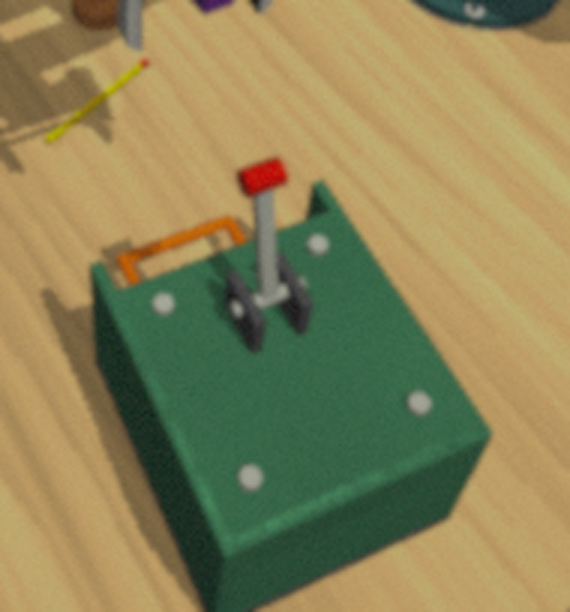

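Run:
```python
from h import *
w=snap("wrist"); p=np.load("press.npy"); M=R.from_euler("z",p[2])
L=lambda q: M.inv().apply(q-np.array([p[0],p[1],0]))
h=onz(w,[[253,168.5],[219,169],[288,168.5]],.05,1); print(h.round(4),L(h).round(4))
pn=onz(w,[[190,142],[317,142]],.03,1);print("panel bottom",pn.round(4),L(pn).round(4))
fr=onz(w,[[167,139],[338,138]],.165,1);print("wallfront?",L(fr).round(4))
k=onz(w,[[253,68]],.195+.117,1); print("knob press",L(k).round(4), "expected x",.1-.12*np.cos(1.35))
```

```text
[[0.5567 0.1776 0.05  ]
 [0.4997 0.1842 0.05  ]
 [0.6153 0.1704 0.05  ]] [[-0.0588 -0.0004  0.05  ]
 [-0.0594  0.057   0.05  ]
 [-0.0586 -0.0594  0.05  ]]
panel bottom [[0.4534 0.2351 0.03  ]
 [0.6729 0.2072 0.03  ]] [[-0.0148  0.1093  0.03  ]
 [-0.0148 -0.112   0.03  ]]
wallfront? [[ 0.0043  0.1112  0.165 ]
 [ 0.0055 -0.1101  0.165 ]]
knob press [[7.14e-02 2.00e-04 3.12e-01]] expected x 0.07371919754883502
```

```bash
python3 -m handwheel '{"delta_pos":[[0,0,0],[0,0,0],[0,0,20],[0,0,20],[0,0,20],[0,0,20],[0,0,20],[0,0,0]],"rotation":[[0.1,0,0],[0.1,0,0],[0,0,0],[0,0,0],[0,0,0],[0,0,0],[0,0,0],[0,0,0]],"claw":[1,1,1,1,1,1,1,1]}'
python3 to.py 0.5600 0.2035 0.1
python3 to.py 0.5600 0.2035 0.035
python3 -c "
from h import *
snap('wrist','w5')"
```

```text
time: 12.4
tool_pos: [0.5589, 0.2135, 0.26]
ee_rot: [-2.943, 0.004, -0.125]
wrist_force: [0.3, -0.4, 0.5]
width: 0.0177
t 12.4 tcp [0.5589 0.2135 0.26  ] rpy [-2.943  0.004 -0.125] q [0.16 0.13 1.23 0.19 1.73 0.32] F [ 0.3 -0.4  0.5] w 0.0177
shift mm in tool axes now: [  3.1  41.2 154.9]
t 12.4 tcp [0.5589 0.2135 0.26  ] rpy [-2.943  0.004 -0.125] q [0.16 0.13 1.23 0.19 1.73 0.32] F [ 0.3 -0.4  0.5] w 0.0177
shift mm in tool axes now: [  3.4  54.  218.7]
```

View pics/w5.png

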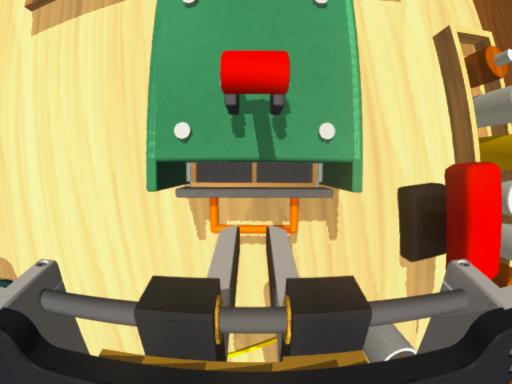

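```bash
python3 -m handwheel '{"delta_pos":[[1,10,0],[1,10,20],[1,10,25],[0,11,25],[0,0,25],[0,0,25],[0,0,20],[0,0,15]],"rotation":[[0,0,0],[0,0,0],[0,0,0],[0,0,0],[0,0,0],[0,0,0],[0,0,0],[0,0,0]],"claw":[1,1,1,1,1,1,1,1]}'
python3 to.py 0.5600 0.2035 0.035
python3 -c "
from h import *
snap('wrist','w6')"
```

```text
time: 13.45
tool_pos: [0.5621, 0.2025, 0.1025]
ee_rot: [-2.941, -0.001, -0.128]
wrist_force: [0.6, 0.2, -0.2]
width: 0.0006
t 13.45 tcp [0.5621 0.2025 0.1025] rpy [-2.941e+00 -1.000e-03 -1.280e-01] q [0.14 0.18 1.49 0.2  1.42 0.24] F [ 0.6  0.2 -0.2] w 0.0006
shift mm in tool axes now: [-2.3 12.7 66.3]
```

View pics/w6.png

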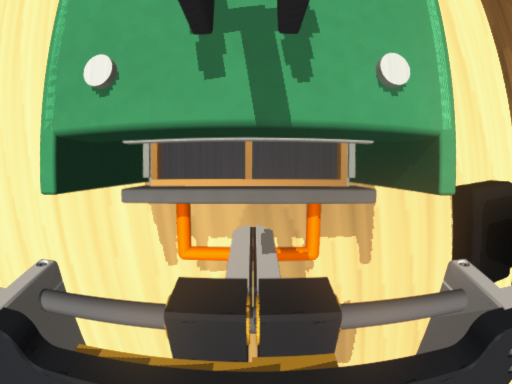

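```bash
python3 -m handwheel '{"delta_pos":[[-1,2,11],[-1,2,11],[0,2,11],[0,2,11],[0,2,11],[0,2,11],[0,0,0],[0,0,0]],"rotation":[[0,0,0],[0,0,0],[0,0,0],[0,0,0],[0,0,0],[0,0,0],[0,0,0],[0,0,0]],"claw":[1,1,1,1,1,1,1,1]}'
python3 to.py 0.5345 0.0015 0.037
python3 -c "
from h import *
snap('wrist','w7')"
```

```text
time: 14.5
tool_pos: [0.5601, 0.2046, 0.0356]
ee_rot: [-2.941, -0.001, -0.127]
wrist_force: [0.6, -0.8, -0.6]
width: 0.0006
t 14.5 tcp [0.5601 0.2046 0.0356] rpy [-2.941e+00 -1.000e-03 -1.270e-01] q [0.14 0.23 1.57 0.2  1.29 0.22] F [ 0.6 -0.8 -0.6] w 0.0006
shift mm in tool axes now: [  0.4 200.3 -42.1]
```

View pics/w7.png

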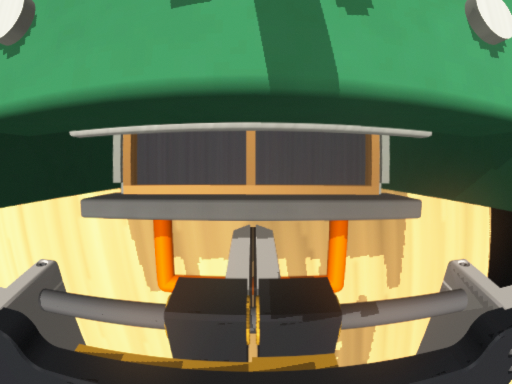

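```bash
python3 -m handwheel '{"delta_pos":[[0,5,-1],[0,10,-2],[0,15,-3],[0,15,-3],[0,15,-3],[0,15,-3],[0,15,-3],[0,15,-3]],"rotation":[[0,0,0],[0,0,0],[0,0,0],[0,0,0],[0,0,0],[0,0,0],[0,0,0],[0,0,0]],"claw":[1,1,1,1,1,1,1,1]}'
python3 to.py 0.5335 -0.018 0.037
```

```text
time: 15.55
tool_pos: [0.5463, 0.0972, 0.0352]
ee_rot: [-2.941, -0.001, -0.127]
wrist_force: [0.6, 3.2, 3.0]
width: 0.0007
t 15.55 tcp [0.5463 0.0972 0.0352] rpy [-2.941e+00 -1.000e-03 -1.270e-01] q [-0.05  0.16  1.65  0.21  1.32  0.02] F [0.6 3.2 3. ] w 0.0007
shift mm in tool axes now: [  1.9 113.2 -24.8]
```

```bash
python3 -m handwheel '{"delta_pos":[[0,16,-3],[0,16,-4],[0,16,-3],[0,16,-4],[0,16,-3],[0,16,-4],[0,12,-2],[0,5,-1]],"rotation":[[0,0,0],[0,0,0],[0,0,0],[0,0,0],[0,0,0],[0,0,0],[0,0,0],[0,0,0]],"claw":[1,1,1,1,1,1,1,1]}'
python3 -m handwheel '{"delta_pos":[[0,-5,1],[0,0,-15],[0,0,-20],[0,0,-20],[0,0,-30],[0,0,-30],[0,0,-30],[0,0,-30]],"rotation":[[0,0,0],[0,0,0],[0,0,0],[0,0,0],[0,0,0],[-0.1,0,0],[-0.1,0,0],[0,0,0]],"claw":[1,1,1,1,1,1,1,1]}'
python3 -c "
from h import *
snap('wrist','w8');snap('side','d8')"
```

```text
time: 16.55
tool_pos: [0.5311, -0.0173, 0.036]
ee_rot: [-2.942, 0.001, -0.128]
wrist_force: [-0.9, 2.4, 0.6]
width: 0.0005
time: 17.55
tool_pos: [0.5294, -0.0355, 0.2115]
ee_rot: [3.141, -0.003, -0.124]
wrist_force: [-0.1, -0.1, -0.4]
width: 0.0005
```

View pics/w8.png

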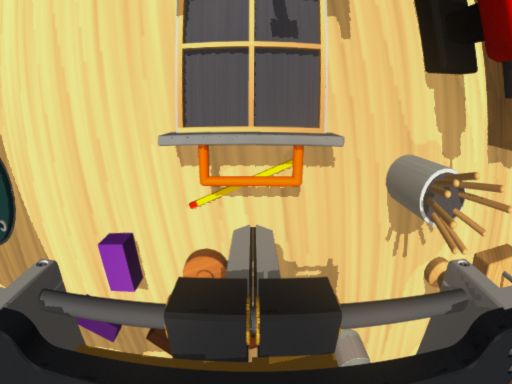

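View pics/d8.png

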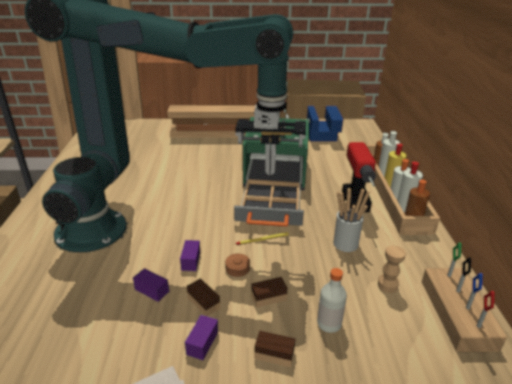

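```bash
python3 to.py 0.47 -0.38 0.30 -0.126
```

```text
t 17.65 tcp [ 0.5313 -0.0366  0.2144] rpy [ 3.141 -0.01  -0.126] q [-0.18  0.04  1.4  -0.    1.69 -0.05] F [ 0.2 -0.3  0.3] w 0.0005
shift mm in tool axes now: [-17.  348.4 -85.5]
turn [ 0.001 -0.01   0.   ] shift after turn: [-17.7 348.4 -85.6]
```

```bash
python3 -m handwheel '{"delta_pos":[[-1,20,-20],[-2,40,-20],[-2,45,-20],[-2,50,-13],[-2,50,-12],[-3,50,0],[-3,50,0],[-3,43,0]],"rotation":[[0,-0.01,0],[0,0,0],[0,0,0],[0,0,0],[0,0,0],[0,0,0],[0,0,0],[0,0,0]],"claw":[-1,-1,-1,-1,-1,-1,-1,-1]}'
python3 -c "
from h import *
snap('wrist','w9')
print(robot.get_obs()['ee_rot'],robot.get_obs()['tool_pos'])"
```

```text
time: 18.65
tool_pos: [0.4667, -0.3817, 0.2926]
ee_rot: [-3.141, 0.011, -0.128]
wrist_force: [0.5, 0.5, 0.0]
width: 0.0769
[ 3.13911118  0.01334992 -0.13370548] [ 0.46490211 -0.38670604  0.29125828]
```

View pics/w9.png

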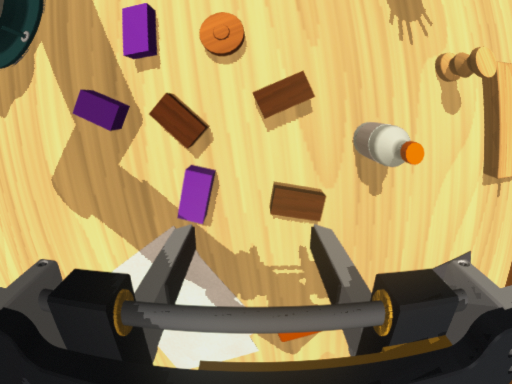

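```bash
cat > wtop.py <<'E'
from h import *
import sys
def tops(z=.042,f=None):
    w=snap("wrist",f); c=w["color"]; hsv=cv2.cvtColor(c,cv2.COLOR_RGB2HSV)
    m=((hsv[:,:,0]<18)&(hsv[:,:,2]<135)&(hsv[:,:,2]>35)&(hsv[:,:,1]>110)).astype(np.uint8)
    m[230:]=0
    m=cv2.morphologyEx(m,cv2.MORPH_OPEN,np.ones((3,3))); n,l,st,ce=cv2.connectedComponentsWithStats(m)
    for i in range(1,n):
        if st[i,4]<250: continue
        ys,xs=np.nonzero(l==i); P=onz(w,np.c_[xs,ys],z,1)[:,:2]
        (cx,cy),(a,b),ang=cv2.minAreaRect((P*1000).astype(np.float32))
        if a<b: a,b,ang=b,a,ang+90
        ang=(ang+90)%180-90
        print("px",ce[i].round(0),"c",round(cx/1000,4),round(cy/1000,4),"LxW",round(a),round(b),"theta",round(np.radians(ang),3),"area mm2/3360",round(len(xs),0))
    im=c[:,:,::-1].copy(); im[m>0]=(0,255,0); cv2.imwrite("pics/mask.png",im)
if __name__=="__main__": tops(float(sys.argv[1]) if len(sys.argv)>1 else .042)
E
python3 wtop.py
```

```text
px [466.  62.] c 0.8431 -0.2463 LxW 71 39 theta 0.276 area mm2/3360 405
px [284.  90.] c 0.5218 -0.2826 LxW 80 41 theta 0.303 area mm2/3360 1545
px [493. 121.] c 0.906 -0.3517 LxW 189 41 theta 1.568 area mm2/3360 1413
px [179. 117.] c 0.3654 -0.2979 LxW 83 46 theta -0.894 area mm2/3360 1659
px [298. 199.] c 0.5251 -0.4461 LxW 81 47 theta -0.284 area mm2/3360 1529
```

View pics/mask.png

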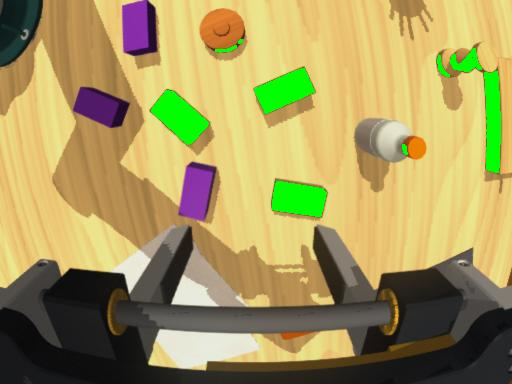

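```bash
python3 -m handwheel '{"delta_pos":[[0,0,0],[0,0,0],[0,0,0],[0,0,0],[0,0,0],[0,0,0],[0,0,0],[0,0,0]],"rotation":[[0,0.01,0.142],[0,0,0.142],[0,0,0.142],[0,0,0.142],[0,0,0.142],[0,0,0.142],[0,0,0.142],[0,0,0.142]],"claw":[-1,-1,-1,-1,-1,-1,-1,-1]}'
python3 to.py 0.522 -0.2826 0.15 -1.268
```

```text
time: 19.75
tool_pos: [0.4678, -0.3788, 0.2931]
ee_rot: [3.141, 0.001, -1.267]
wrist_force: [-0.6, -0.0, -0.3]
width: 0.0939
t 19.75 tcp [ 0.4678 -0.3788  0.2931] rpy [ 3.141e+00  1.000e-03 -1.267e+00] q [-0.77  0.21  1.06 -0.    1.87  0.49] F [-0.6 -0.  -0.3] w 0.0939
shift mm in tool axes now: [-75.5 -80.6 143.1]
turn [0.001 0.001 0.001] shift after turn: [-75.7 -80.4 143.1]
```

```bash
python3 -m handwheel '{"delta_pos":[[-12,-13,0],[-13,-13,10],[-13,-14,20],[-13,-14,25],[-13,-14,30],[-12,-12,30],[0,0,28],[0,0,0]],"rotation":[[0,0,0],[0,0,0],[0,0,0],[0,0,0],[0,0,0],[0,0,0],[0,0,0],[0,0,0]],"claw":[-1,-1,-1,-1,-1,-1,-1,-1]}'
python3 to.py 0.522 -0.2826 0.014 -1.268
python3 -c "
from h import *
w=snap('wrist','w10');o=robot.get_obs();print(proj(w,o['tool_pos'],1),proj(w,[.522,-.2826,.042],1))"
```

```text
time: 20.75
tool_pos: [0.5196, -0.2804, 0.1471]
ee_rot: [3.137, 0.005, -1.26]
wrist_force: [-0.1, 0.3, 0.6]
width: 0.0938
t 20.75 tcp [ 0.5196 -0.2804  0.1471] rpy [ 3.137  0.005 -1.26 ] q [-0.59  0.2   1.36 -0.    1.59  0.67] F [-0.1  0.3  0.6] w 0.0938
shift mm in tool axes now: [  3.5  -2.2 133.1]
turn [0.005 0.005 0.008] shift after turn: [  2.8  -1.6 133.1]
[[254.29463123 238.59543093]] [[255.64363946 191.69979117]]
```

View pics/w10.png

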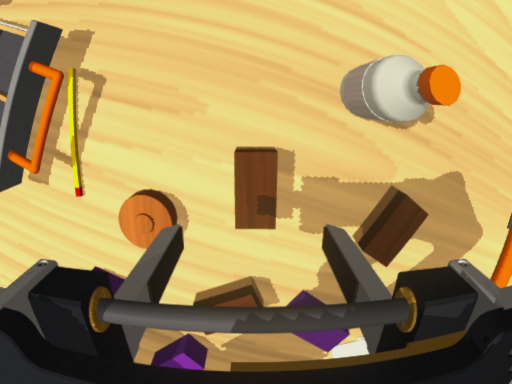

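```bash
python3 -m handwheel '{"delta_pos":[[1,-1,18],[1,-1,20],[1,0,20],[0,0,20],[0,0,20],[0,0,20],[0,0,15],[0,0,0]],"rotation":[[0.005,0.005,0.008],[0,0,0],[0,0,0],[0,0,0],[0,0,0],[0,0,0],[0,0,0],[0,0,0]],"claw":[-0.5,-0.5,-0.5,-0.5,-0.5,-0.5,-0.5,-0.5]}'
python3 -m handwheel '{"delta_pos":[[0,0,0],[0,0,0],[0,0,0],[0,0,0],[0,0,0],[0,0,-5],[0,0,-20],[0,0,-20]],"rotation":[[0,0,0],[0,0,0],[0,0,0],[0,0,0],[0,0,0],[0,0,0],[0,0,0],[0,0,0]],"claw":[1,1,1,1,1,1,1,1]}'
python3 -c "
from h import *
w=snap('wrist','w11')"
```

```text
time: 21.8
tool_pos: [0.5241, -0.2857, 0.0174]
ee_rot: [-3.138, -0.005, -1.271]
wrist_force: [0.0, 0.4, 0.0]
width: 0.0707
time: 22.8
tool_pos: [0.5236, -0.2858, 0.0626]
ee_rot: [-3.138, -0.005, -1.271]
wrist_force: [1.2, -0.1, -0.5]
width: 0.0417
```

View pics/w11.png

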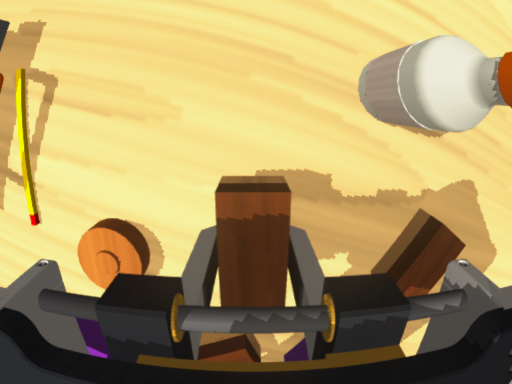

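```bash
python3 -m handwheel '{"delta_pos":[[0,0,-20],[0,0,-20],[0,0,-20],[0,0,-20],[0,0,-20],[0,0,-20],[0,0,-15],[0,0,0]],"rotation":[[0,0,-0.143],[0,0,-0.143],[0,0,-0.143],[0,0,-0.143],[0,0,-0.143],[0,0,-0.143],[0,0,-0.143],[0,0,-0.143]],"claw":[1,1,1,1,1,1,1,1]}'
python3 -c "
from h import *
a=snap('scene');b=snap('side');crop(b,'d12',310,150,400,270,5);crop(a,'s12',130,180,230,270,5)
print(onz(b,[347,247],0),onz(a,[172,243],0))"
python3 to.py .544 -.02 .2 -.126
```

```text
time: 23.85
tool_pos: [0.5238, -0.2859, 0.199]
ee_rot: [3.137, -0.009, -0.122]
wrist_force: [0.1, -0.9, -1.4]
width: 0.0418
[[ 0.75612372 -0.08987952  0.        ]] [[ 7.64374987e-01 -5.49987921e-02  1.11022302e-16]]
t 23.95 tcp [ 0.5232 -0.2855  0.1975] rpy [ 3.138 -0.006 -0.127] q [-0.59  0.19  1.28 -0.    1.67 -0.47] F [-0.2  0.5 -0.8] w 0.0415
shift mm in tool axes now: [ -13.1 -266.    -3.5]
turn [ 0.003 -0.006 -0.001] shift after turn: [ -12.8 -266.    -2.5]
```

View pics/d12.png

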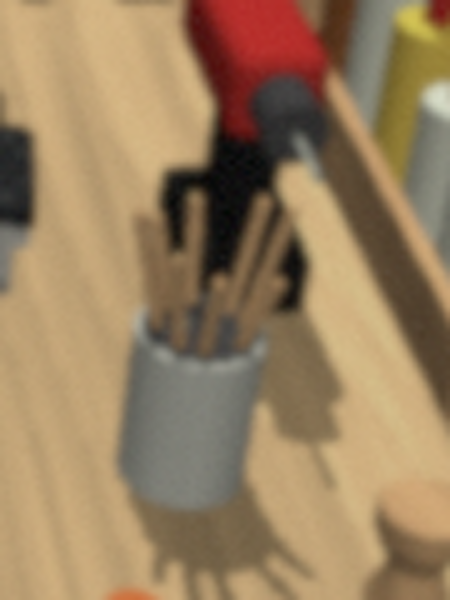

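View pics/s12.png

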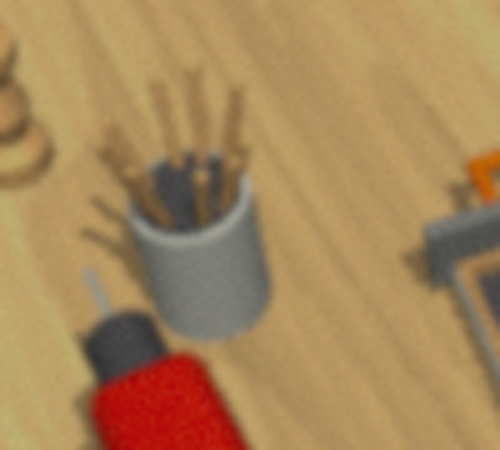

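```bash
python3 -m handwheel '{"delta_pos":[[-2,-20,0],[-2,-35,0],[-2,-40,0],[-2,-45,0],[-2,-45,0],[-2,-40,0],[-1,-30,0],[0,-11,0]],"rotation":[[0.003,-0.006,0],[0,0,0],[0,0,0],[0,0,0],[0,0,0],[0,0,0],[0,0,0],[0,0,0]],"claw":[1,1,1,1,1,1,1,1]}'
python3 -m handwheel '{"delta_pos":[[0,0,0],[0,0,0],[0,0,0],[0,0,0],[0,0,0],[0,0,0],[0,0,0],[0,0,0]],"rotation":[[0,0,0],[0,0,0],[0,0,0],[0,0,0],[0,0,0],[0,0,0],[0,0,0],[0,0,0]],"claw":[1,1,1,1,1,1,1,1]}'
python3 -c "
from h import *
w=snap('wrist','w13');crop(w,'w13c',150,30,360,180,3)"
```

```text
time: 24.95
tool_pos: [0.5435, -0.0174, 0.1973]
ee_rot: [-3.141, 0.0, -0.125]
wrist_force: [-0.4, -0.3, -1.0]
width: 0.042
time: 25.95
tool_pos: [0.5441, -0.0198, 0.1977]
ee_rot: [3.141, -0.001, -0.127]
wrist_force: [1.0, -0.2, -0.9]
width: 0.0416
```

View pics/w13.png

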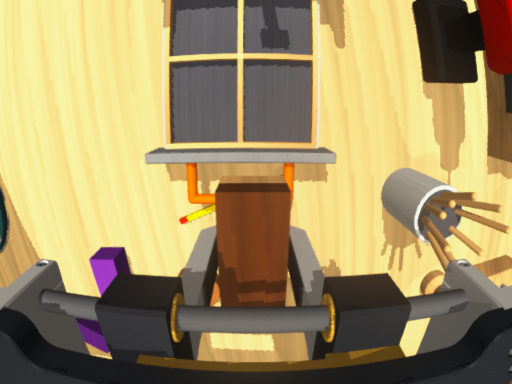

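View pics/w13c.png

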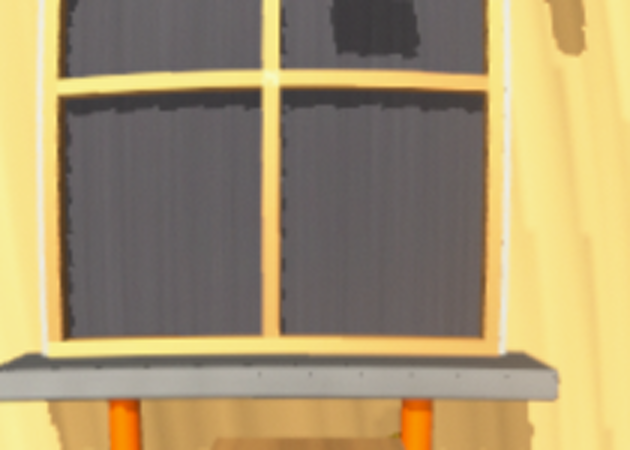

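Run:
```python
from h import *
w=snap('wrist')
uv=[(240.3,57),(240.3,145.7),(168,101.7),(314.3,101.7),(168,58.5),(314.3,57)]
P=onz(w,uv,.034,1); print(P.round(4)); d=P[0]-P[1]; print("len",np.linalg.norm(d),"yaw",np.arctan2(d[1],d[0])); e=P[2]-P[3]; print(np.linalg.norm(e[:2]),"yaw",np.arctan2(e[1],e[0])-np.pi/2); e=P[4]-P[5]; print(np.linalg.norm(e[:2]),"yaw",np.arctan2(e[1],e[0])-np.pi/2)
# fit tray
from scipy.optimize import least_squares
L=np.array([(0,0),(-.104,0),(-.052,.086),(-.052,-.086),(0,.086),(0,-.086)])
def f(p):
    c,s=np.cos(p[2]),np.sin(p[2]); return (L@np.array([[c,s],[-s,c]])+p[:2]-P[:,:2]).ravel()
r=least_squares(f,[.55,.13,1.44]); p=r.x; print("tray",p,(r.fun*1000).round(1)); np.save("tray.npy",p)
c,s=np.cos(p[2]),np.sin(p[2])
for x in (-.052,.052):
    for y in (.043,-.043): print((x,y),(np.array([x,y])@np.array([[c,s],[-s,c]])+p[:2]).round(4))
```

```text
[[0.5492 0.1246 0.034 ]
 [0.5358 0.0221 0.034 ]
 [0.4589 0.0863 0.034 ]
 [0.6272 0.0634 0.034 ]
 [0.4659 0.1377 0.034 ]
 [0.6337 0.116  0.034 ]]
len 0.10338043967421963 yaw 1.4406035311398464
0.16988041157062234 yaw 1.4356084007734324
0.16919706472017315 yaw 1.442610755015858
tray [0.54965896 0.12603046 1.43937129] [ 0.4  1.5  0.2  0.9 -1.3 -0.5  0.9 -0.2 -1.5 -0.4  1.3 -1.3]
(-0.052, 0.043) [0.5002 0.0801]
(-0.052, -0.043) [0.5855 0.0688]
(0.052, 0.043) [0.5138 0.1832]
(0.052, -0.043) [0.5991 0.1719]
```

```bash
python3 to.py .5855 .0688 .041 -.129
```

```text
t 26.05 tcp [ 0.5441 -0.0198  0.1977] rpy [ 3.142e+00 -1.000e-03 -1.270e-01] q [-0.14  0.08  1.4  -0.    1.67 -0.01] F [-0.3 -0.6 -0.2] w 0.0421
shift mm in tool axes now: [ 29.8 -93.1 156.7]
turn [ 0.    -0.001  0.002] shift after turn: [ 29.7 -93.2 156.7]
```

```bash
python3 -m handwheel '{"delta_pos":[[5,-15,0],[10,-28,0],[10,-28,10],[5,-22,20],[0,0,30],[0,0,30],[0,0,30],[0,0,0]],"rotation":[[0,0,0],[0,0,0],[0,0,0],[0,0,0],[0,0,0],[0,0,0],[0,0,0],[0,0,0]],"claw":[1,1,1,1,1,1,1,1]}'
python3 to.py .5855 .0688 .041 -.129
python3 -c "
from h import *
w=snap('wrist','w14')"
```

```text
time: 27.05
tool_pos: [0.5827, 0.0692, 0.0733]
ee_rot: [3.14, 0.008, -0.127]
wrist_force: [-0.2, 0.4, -1.5]
width: 0.0419
t 27.05 tcp [0.5827 0.0692 0.0733] rpy [ 3.14   0.008 -0.127] q [ 0.02  0.24  1.47 -0.    1.45  0.15] F [-0.2  0.4 -1.5] w 0.0419
shift mm in tool axes now: [ 3.  -0.  32.3]
turn [0.001 0.008 0.002] shift after turn: [ 2.8 -0.  32.3]
```

View pics/w14.png

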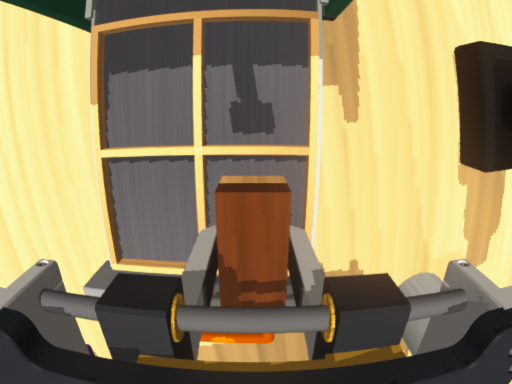

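```bash
python3 -m handwheel '{"delta_pos":[[1,0,10],[1,0,10],[1,0,8],[0,0,4],[0,0,0],[0,0,0],[0,0,0],[0,0,0]],"rotation":[[0,0.004,0],[0,0.004,0],[0,0,0],[0,0,0],[0,0,0],[0,0,0],[0,0,0],[0,0,0]],"claw":[1,1,1,1,1,1,-0.2,-0.2]}'
python3 -m handwheel '{"delta_pos":[[0,0,0],[0,0,-10],[0,0,-20],[0,0,-25],[0,5,-30],[0,20,-30],[0,20,-30],[0,20,-20]],"rotation":[[0,0,0],[0,0,0],[0,0,0],[0,0,0],[0,0,0],[0,0,0],[0,0,0],[0,0,0]],"claw":[-0.2,-0.2,-0.2,-0.2,-1,-1,-1,-1]}'
python3 -c "
from h import *
w=snap('wrist','w15')"; python3 to.py .52 -.50 .25
```

```text
time: 28.1
tool_pos: [0.5892, 0.0682, 0.0462]
ee_rot: [-3.142, -0.01, -0.127]
wrist_force: [-0.0, 0.8, -0.2]
width: 0.0554
time: 29.1
tool_pos: [0.5796, 0.0034, 0.2137]
ee_rot: [-3.142, -0.012, -0.127]
wrist_force: [0.5, 0.0, -0.1]
width: 0.092
t 29.15 tcp [0.5806 0.0007 0.2166] rpy [ 3.14  -0.017 -0.129] q [-0.09  0.14  1.29 -0.    1.69  0.03] F [ 1.5 -1.2  2.4] w 0.0931
shift mm in tool axes now: [  5.1 504.4 -32.3]
```

View pics/w15.png

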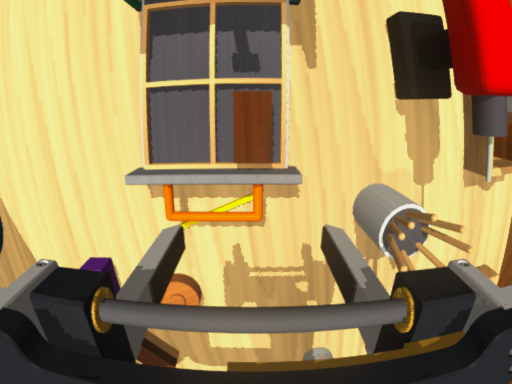

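```bash
python3 to.py .47 -.38 .29 -1.855
```

```text
t 29.15 tcp [0.5806 0.0007 0.2166] rpy [ 3.14  -0.017 -0.129] q [-0.09  0.14  1.29 -0.    1.69  0.03] F [ 1.5 -1.2  2.4] w 0.0931
shift mm in tool axes now: [-59.3 392.  -73.7]
turn [-0.013 -0.014  1.726] shift after turn: [396.5  -0.6 -73.4]
```

```bash
python3 -m handwheel '{"delta_pos":[[-5,25,-15],[-7,50,-20],[-8,55,-20],[-8,55,-18],[-8,55,0],[-8,55,0],[-8,55,0],[-7,42,0]],"rotation":[[0,-0.012,0],[0,0,0],[0,0,0],[0,0,0],[0,0,0],[0,0,0],[0,0,0],[0,0,0]],"claw":[-1,-1,-1,-1,-1,-1,-1,-1]}'
python3 -m handwheel '{"delta_pos":[[0,0,0],[0,0,0],[0,0,0],[0,0,0],[0,0,0],[0,0,0],[0,0,0],[0,0,0]],"rotation":[[0,0,0],[0,0,0],[0,0,0],[0,0,0.1],[0,0,0.14],[0,0,0.14],[0,0,0.14],[0,0,0.14]],"claw":[-1,-1,-1,-1,-1,-1,-1,-1]}'
python3 wtop.py
```

```text
time: 30.15
tool_pos: [0.4704, -0.3792, 0.2837]
ee_rot: [-3.142, 0.003, -0.128]
wrist_force: [-1.1, 0.4, -0.4]
width: 0.094
time: 31.15
tool_pos: [0.4718, -0.376, 0.2843]
ee_rot: [3.14, 0.002, -0.789]
wrist_force: [-0.5, -0.1, -0.0]
width: 0.0941
px [454.  11.] c 0.9079 -0.4174 LxW 61 37 theta -1.567 area mm2/3360 406
px [313. 174.] c 0.5272 -0.4466 LxW 79 47 theta -0.288 area mm2/3360 1594
px [168. 180.] c 0.3677 -0.2989 LxW 86 48 theta -0.879 area mm2/3360 1656
```

View pics/mask.png

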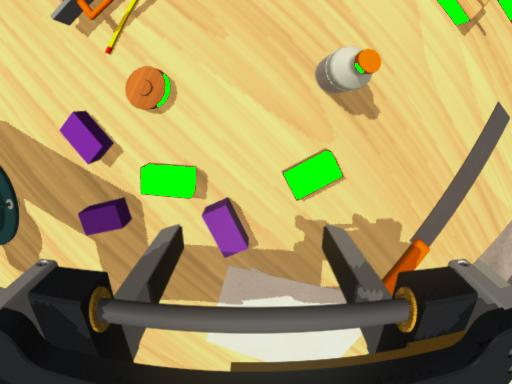

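```bash
python3 -m handwheel '{"delta_pos":[[0,0,0],[0,0,0],[0,0,0],[0,0,0],[0,0,0],[0,0,0],[0,0,0],[0,0,0]],"rotation":[[0,0,0.134],[0,0,0.134],[0,0,0.134],[0,0,0.134],[0,0,0.134],[0,0,0.134],[0,0,0.134],[0,0,0.134]],"claw":[-0.5,-0.5,-0.5,-0.5,-0.5,-0.5,-0.5,-0.5]}'
python3 to.py .526 -.446 .15 -1.857
python3 -c "
from h import *
w=snap('wrist','w16');print(onz(w,[[200,60]],.16,1))"
```

```text
time: 32.2
tool_pos: [0.4717, -0.3763, 0.2842]
ee_rot: [3.139, -0.001, -1.86]
wrist_force: [0.8, 0.6, 0.7]
width: 0.0708
t 32.2 tcp [ 0.4717 -0.3763  0.2842] rpy [ 3.139e+00 -1.000e-03 -1.860e+00] q [-0.77  0.21  1.08 -0.    1.86  1.09] F [0.8 0.6 0.7] w 0.0708
shift mm in tool axes now: [ 51.3 -72.3 134.1]
turn [ 0.003 -0.001 -0.003] shift after turn: [ 51.5 -71.8 134.2]
[[ 0.61630475 -0.36392057  0.16      ]]
```

View pics/w16.png

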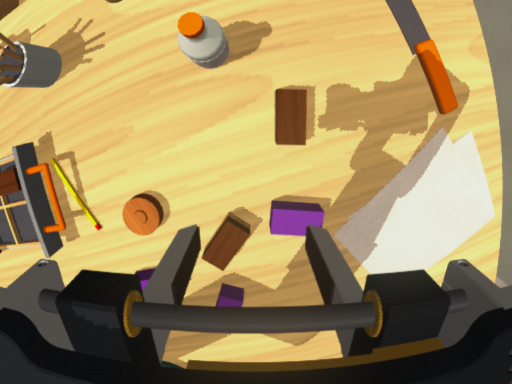

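```bash
python3 -m handwheel '{"delta_pos":[[6,-9,0],[10,-14,10],[12,-16,20],[12,-16,25],[11,-16,30],[0,-1,30],[0,0,19],[0,0,0]],"rotation":[[0,0,0],[0,0,0],[0,0,0],[0,0,0],[0,0,0],[0,0,0],[0,0,0],[0,0,0]],"claw":[-0.5,-0.5,-0.5,-0.5,-0.5,-0.5,-0.5,-0.5]}'
python3 to.py .526 -.446 .016 -1.857
python3 -c "
from h import *
w=snap('wrist','w17');print(proj(w,[.526,-.446,.042],1))"
```

```text
time: 33.25
tool_pos: [0.5247, -0.446, 0.1475]
ee_rot: [3.135, 0.001, -1.858]
wrist_force: [-0.6, 0.0, 0.1]
width: 0.0704
t 33.25 tcp [ 0.5247 -0.446   0.1475] rpy [ 3.135e+00  1.000e-03 -1.858e+00] q [-0.79  0.42  1.08 -0.    1.65  1.07] F [-0.6  0.   0.1] w 0.0704
shift mm in tool axes now: [ -0.2  -2.2 131.5]
turn [ 0.007  0.001 -0.001] shift after turn: [ -0.4  -1.3 131.5]
[[252.34704424 191.75926676]]
```

View pics/w17.png

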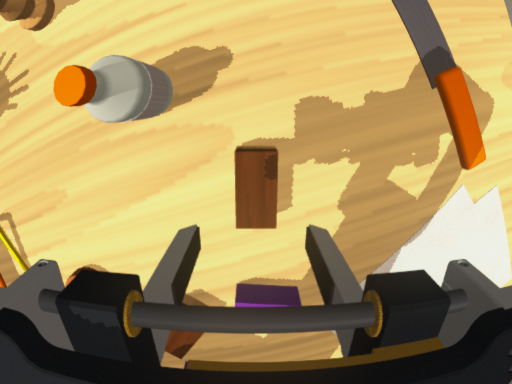

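```bash
python3 -m handwheel '{"delta_pos":[[1,-1,18],[1,0,20],[1,0,20],[0,0,20],[0,0,20],[0,0,20],[0,0,13],[0,0,0]],"rotation":[[0.004,0,0],[0,0,0],[0,0,0],[0,0,0],[0,0,0],[0,0,0],[0,0,0],[0,0,0]],"claw":[-0.5,-0.5,-0.5,-0.5,-0.5,-0.5,-0.5,-0.5]}'
python3 -m handwheel '{"delta_pos":[[0,0,0],[0,0,0],[0,0,0],[0,0,0],[0,0,0],[0,0,-5],[0,0,-20],[0,0,-20]],"rotation":[[0,0,0],[0,0,0],[0,0,0],[0,0,0],[0,0,0],[0,0,0],[0,0,0],[0,0,0]],"claw":[1,1,1,1,1,1,1,1]}'
python3 -c "
from h import *
w=snap('wrist','w18')"
```

```text
time: 34.3
tool_pos: [0.5246, -0.4493, 0.0168]
ee_rot: [3.14, 0.001, -1.859]
wrist_force: [-0.3, -0.1, 0.2]
width: 0.0705
time: 35.3
tool_pos: [0.5253, -0.4501, 0.0652]
ee_rot: [-3.141, -0.001, -1.859]
wrist_force: [-0.7, -0.5, -1.2]
width: 0.0415
```

View pics/w18.png

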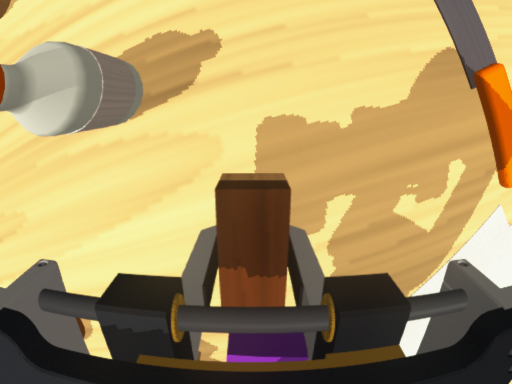

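```bash
python3 -m handwheel '{"delta_pos":[[0,0,-20],[0,0,-25],[0,0,-25],[0,0,-25],[0,0,-25],[0,0,-15],[0,0,0],[0,0,0]],"rotation":[[0,0,-0.173],[0,0,-0.173],[0,0,-0.173],[0,0,-0.173],[0,0,-0.173],[0,0,-0.173],[0,0,-0.173],[0,0,-0.173]],"claw":[1,1,1,1,1,1,1,1]}'
python3 -m handwheel '{"delta_pos":[[0,0,0],[0,0,0],[0,-20,0],[0,-40,0],[0,-45,0],[0,-45,0],[0,-45,0],[0,-45,0]],"rotation":[[0,0,-0.173],[0,0,-0.173],[0,0,0],[0,0,0],[0,0,0],[0,0,0],[0,0,0],[0,0,0]],"claw":[1,1,1,1,1,1,1,1]}'
python3 to.py .5002 .0801 .2 -.129
```

```text
time: 36.35
tool_pos: [0.5254, -0.4502, 0.2005]
ee_rot: [3.14, -0.003, -0.469]
wrist_force: [1.2, -0.3, -1.5]
width: 0.0415
time: 37.35
tool_pos: [0.556, -0.209, 0.1994]
ee_rot: [3.141, -0.002, -0.131]
wrist_force: [0.5, 0.4, -0.7]
width: 0.0415
t 37.35 tcp [ 0.556  -0.209   0.1994] rpy [ 3.141e+00 -2.000e-03 -1.310e-01] q [-0.46  0.19  1.27  0.    1.68 -0.32] F [ 0.5  0.4 -0.7] w 0.0415
shift mm in tool axes now: [ -93.2 -279.3   -0.9]
turn [ 0.    -0.002 -0.002] shift after turn: [ -92.5 -279.6   -0.6]
```

```bash
python3 -m handwheel '{"delta_pos":[[-10,-25,0],[-12,-35,0],[-14,-45,0],[-14,-45,0],[-14,-45,0],[-14,-40,0],[-10,-30,0],[-4,-14,0]],"rotation":[[0,0,0],[0,0,0],[0,0,0],[0,0,0],[0,0,0],[0,0,0],[0,0,0],[0,0,0]],"claw":[1,1,1,1,1,1,1,1]}'
python3 -m handwheel '{"delta_pos":[[0,0,10],[0,0,20],[0,0,30],[0,0,30],[0,0,20],[0,0,10],[0,0,0],[0,0,0]],"rotation":[[0,0,0],[0,0,0],[0,0,0],[0,0,0],[0,0,0],[0,0,0],[0,0,0],[0,0,0]],"claw":[1,1,1,1,1,1,1,1]}'
python3 to.py .5002 .0801 .042 -.129
python3 -c "
from h import *
w=snap('wrist','w19')"
```

```text
time: 38.35
tool_pos: [0.4998, 0.0789, 0.1991]
ee_rot: [3.141, -0.002, -0.128]
wrist_force: [-0.1, 0.4, -2.1]
width: 0.0417
time: 39.35
tool_pos: [0.5016, 0.0762, 0.0793]
ee_rot: [3.141, -0.002, -0.13]
wrist_force: [0.0, -0.4, -0.5]
width: 0.0418
t 39.35 tcp [0.5016 0.0762 0.0793] rpy [ 3.141e+00 -2.000e-03 -1.300e-01] q [ 0.04  0.05  1.66 -0.    1.42  0.17] F [ 0.  -0.4 -0.5] w 0.0418
shift mm in tool axes now: [-2.  -3.7 37.2]
turn [ 0.    -0.002 -0.001] shift after turn: [-1.9 -3.6 37.3]
```

View pics/w19.png

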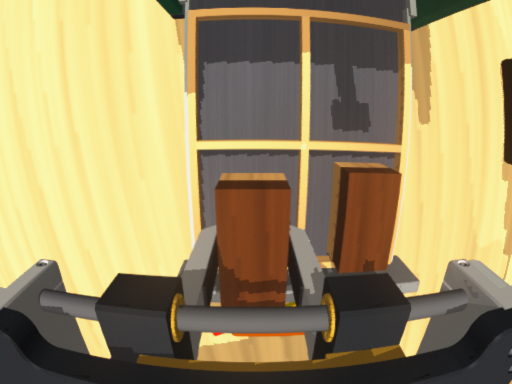

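```bash
python3 -m handwheel '{"delta_pos":[[-1,-2,10],[-1,-2,10],[0,0,10],[0,0,8],[0,0,0],[0,0,0],[0,0,0],[0,0,0]],"rotation":[[0,0,0],[0,0,0],[0,0,0],[0,0,0],[0,0,0],[0,0,0],[0,0,0],[0,0,0]],"claw":[1,1,1,1,1,1,-0.2,-0.2]}'
python3 -m handwheel '{"delta_pos":[[0,0,0],[0,0,-10],[0,0,-20],[0,0,-25],[0,5,-30],[0,20,-30],[0,20,-30],[0,20,-20]],"rotation":[[0,0,0],[0,0,0],[0,0,0],[0,0,0],[0,0,0],[0,0,0],[0,0,0],[0,0,0]],"claw":[-0.2,-0.2,-0.2,-0.2,-1,-1,-1,-1]}'
python3 -c "
from h import *
w=snap('wrist','w20')"; python3 to.py .45 -.38 .27 -.129
```

```text
time: 40.4
tool_pos: [0.4993, 0.0807, 0.0399]
ee_rot: [3.141, -0.001, -0.129]
wrist_force: [-0.2, 0.2, -0.1]
width: 0.0556
time: 41.4
tool_pos: [0.4914, 0.0158, 0.2079]
ee_rot: [3.141, -0.004, -0.129]
wrist_force: [-0.1, -0.0, 0.5]
width: 0.0929
t 41.45 tcp [0.4924 0.0136 0.2106] rpy [ 3.139 -0.008 -0.131] q [-0.09 -0.05  1.5  -0.    1.68  0.05] F [ 1.2 -1.2  1.6] w 0.0932
shift mm in tool axes now: [  9.9 395.9 -58.3]
turn [ 0.003 -0.008 -0.002] shift after turn: [  8.6 395.8 -59.4]
```

View pics/w20.png

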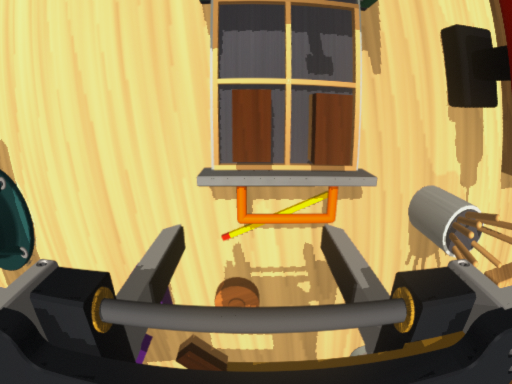

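```bash
python3 -m handwheel '{"delta_pos":[[0,25,-15],[0,50,-20],[0,55,-20],[0,55,-4],[-5,55,0],[-5,55,0],[-5,50,0],[-5,40,0]],"rotation":[[0,-0.006,0],[0,0,0],[0,0,0],[0,0,0],[0,0,0],[0,0,0],[0,0,0],[0,0,0]],"claw":[-1,-1,-1,-1,-1,-1,-1,-1]}'
python3 -m handwheel '{"delta_pos":[[0,0,0],[0,0,0],[0,0,0],[0,0,0],[0,0,0],[0,0,0],[0,0,0],[0,0,0]],"rotation":[[0,0,-0.1],[0,0,-0.1],[0,0,-0.1],[0,0,-0.1],[0,0,-0.1],[0,0,-0.1],[0,0,-0.1],[0,0,-0.1]],"claw":[-1,-1,-1,-1,-1,-1,-1,-1]}'
python3 wtop.py; python3 to.py .365 -.297 .15 .68
```

```text
time: 42.45
tool_pos: [0.4213, -0.3644, 0.2643]
ee_rot: [3.141, 0.005, -0.13]
wrist_force: [0.6, -0.1, -0.1]
width: 0.0941
time: 43.45
tool_pos: [0.4221, -0.3624, 0.2645]
ee_rot: [-3.138, 0.004, 0.675]
wrist_force: [-0.4, 0.3, 0.3]
width: 0.0941
px [466.   5.] c 0.521 0.0828 LxW 69 27 theta 0.964 area mm2/3360 287
px [493.  40.] c 0.5857 0.0857 LxW 94 78 theta 1.455 area mm2/3360 1039
px [248. 106.] c 0.3617 -0.2983 LxW 79 41 theta -0.893 area mm2/3360 1805
t 43.5 tcp [ 0.422  -0.3625  0.2645] rpy [-3.138  0.004  0.677] q [-0.81  0.1   1.24 -0.    1.8  -1.49] F [-0.9  0.2 -1. ] w 0.0941
shift mm in tool axes now: [ -3.  -86.3 114.8]
turn [-0.004  0.004 -0.003] shift after turn: [ -3.2 -86.8 114.5]
```

View pics/mask.png

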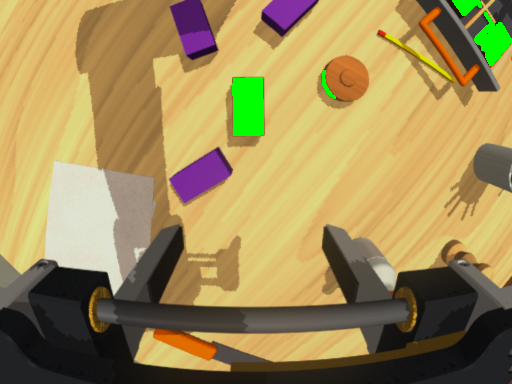

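```bash
python3 -m handwheel '{"delta_pos":[[-1,-12,0],[-1,-15,10],[-1,-20,15],[-2,-20,20],[-1,-20,20],[0,0,25],[0,0,25],[0,0,0]],"rotation":[[0,0.004,0],[0,0,0],[0,0,0],[0,0,0],[0,0,0],[0,0,0],[0,0,0],[0,0,0]],"claw":[-0.5,-0.5,-0.5,-0.5,-0.5,-0.5,-0.5,-0.5]}'
python3 to.py .3617 -.2983 .016 .68
python3 -c "
from h import *
w=snap('wrist','w21');print(proj(w,[.3617,-.2983,.042],1))"
```

```text
time: 44.5
tool_pos: [0.3613, -0.2965, 0.148]
ee_rot: [-3.134, 0.001, 0.67]
wrist_force: [0.4, -0.8, 0.2]
width: 0.0704
t 44.5 tcp [ 0.3613 -0.2965  0.148 ] rpy [-3.134e+00  1.000e-03  6.700e-01] q [-0.81 -0.07  1.65  0.    1.58 -1.48] F [ 0.4 -0.8  0.2] w 0.0704
shift mm in tool axes now: [ -0.7   2.8 132. ]
turn [-0.008  0.001 -0.01 ] shift after turn: [ -0.8   1.7 132. ]
[[251.40910645 195.11243014]]
```

View pics/w21.png

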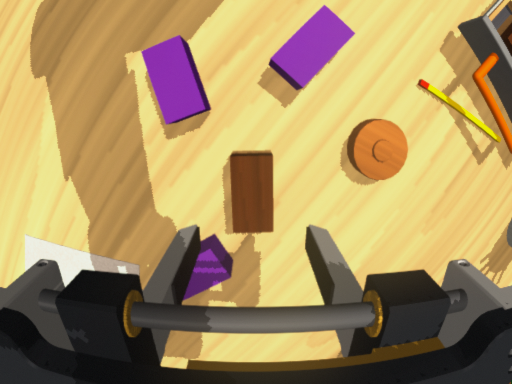

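```bash
python3 -m handwheel '{"delta_pos":[[0,0,18],[0,0,20],[0,0,20],[0,0,20],[0,0,20],[0,0,20],[0,0,13],[0,0,0]],"rotation":[[-0.007,0,-0.01],[0,0,0],[0,0,0],[0,0,0],[0,0,0],[0,0,0],[0,0,0],[0,0,0]],"claw":[-0.5,-0.5,-0.5,-0.5,-0.5,-0.5,-0.5,-0.5]}'
python3 -m handwheel '{"delta_pos":[[0,0,0],[0,0,0],[0,0,0],[0,0,0],[0,0,0],[0,0,-5],[0,0,-20],[0,0,-20]],"rotation":[[0,0,0],[0,0,0],[0,0,0],[0,0,0],[0,0,0],[0,0,0],[0,0,0],[0,0,0]],"claw":[1,1,1,1,1,1,1,1]}'
python3 -c "
from h import *
w=snap('wrist','w22')"
```

```text
time: 45.55
tool_pos: [0.3628, -0.2983, 0.0189]
ee_rot: [3.139, 0.0, 0.681]
wrist_force: [-0.8, -0.3, -0.6]
width: 0.0704
time: 46.55
tool_pos: [0.3623, -0.2977, 0.0639]
ee_rot: [3.14, 0.0, 0.681]
wrist_force: [0.1, -0.1, -0.1]
width: 0.042
```

View pics/w22.png

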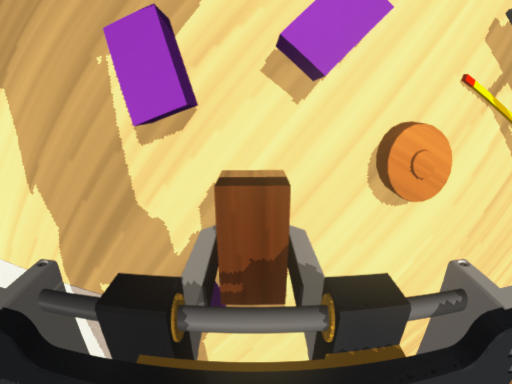

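```bash
python3 -m handwheel '{"delta_pos":[[0,0,-20],[0,0,-25],[0,0,-25],[0,0,-25],[0,0,-25],[0,0,-15],[0,0,0],[0,0,0]],"rotation":[[0,0,0.162],[0,0,0.162],[0,0,0.162],[0,0,0.162],[0,0,0.162],[0,0,0],[0,0,0],[0,0,0]],"claw":[1,1,1,1,1,1,1,1]}'
python3 to.py .505 .08 .2 -.129
```

```text
time: 47.6
tool_pos: [0.3621, -0.2974, 0.1976]
ee_rot: [3.14, -0.001, -0.128]
wrist_force: [-0.4, 0.8, -1.7]
width: 0.0419
t 47.6 tcp [ 0.3621 -0.2974  0.1976] rpy [ 3.14e+00 -1.00e-03 -1.28e-01] q [-0.81 -0.09  1.57 -0.    1.67 -0.68] F [-0.4  0.8 -1.7] w 0.0419
shift mm in tool axes now: [  93.7 -392.6   -2.8]
turn [ 0.001 -0.001  0.001] shift after turn: [  93.2 -392.7   -2.4]
```

```bash
python3 -m handwheel '{"delta_pos":[[7,-25,0],[10,-40,0],[12,-45,0],[12,-50,0],[12,-50,0],[12,-50,0],[12,-50,0],[8,-40,0]],"rotation":[[0,0,0],[0,0,0],[0,0,0],[0,0,0],[0,0,0],[0,0,0],[0,0,0],[0,0,0]],"claw":[1,1,1,1,1,1,1,1]}'
python3 -m handwheel '{"delta_pos":[[4,-25,0],[4,-15,0],[0,0,0],[0,0,0],[0,0,0],[0,0,0],[0,0,0],[0,0,0]],"rotation":[[0,0,0],[0,0,0],[0,0,0],[0,0,0],[0,0,0],[0,0,0],[0,0,0],[0,0,0]],"claw":[1,1,1,1,1,1,1,1]}'
python3 to.py .5138 .1815 .2 -.129
python3 -c "
from h import *
w=snap('wrist','w23')"
```

```text
time: 48.6
tool_pos: [0.4915, 0.0403, 0.1966]
ee_rot: [3.139, 0.0, -0.127]
wrist_force: [0.1, -0.4, -1.0]
width: 0.0417
time: 49.6
tool_pos: [0.5049, 0.0768, 0.1982]
ee_rot: [3.139, -0.003, -0.129]
wrist_force: [-0.5, -0.0, -1.0]
width: 0.0417
t 49.6 tcp [0.5049 0.0768 0.1982] rpy [ 3.139e+00 -3.000e-03 -1.290e-01] q [ 0.04 -0.    1.48 -0.    1.66  0.17] F [-0.5 -0.  -1. ] w 0.0417
shift mm in tool axes now: [  -4.7 -105.    -2.1]
turn [ 0.003 -0.003 -0.   ] shift after turn: [  -4.7 -105.    -1.8]
```

View pics/w23.png

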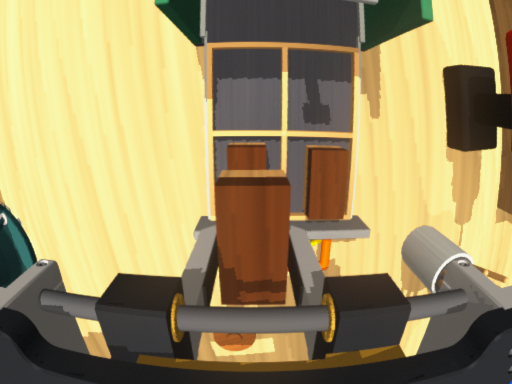

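```bash
python3 -m handwheel '{"delta_pos":[[-1,-15,0],[-1,-20,0],[-1,-25,0],[-1,-25,0],[-1,-20,0],[0,0,15],[0,0,20],[0,0,0]],"rotation":[[0,0,0],[0,0,0],[0,0,0],[0,0,0],[0,0,0],[0,0,0],[0,0,0],[0,0,0]],"claw":[1,1,1,1,1,1,1,1]}'
python3 -m handwheel '{"delta_pos":[[0,0,15],[0,0,20],[0,0,20],[0,0,20],[0,0,8],[0,0,0],[0,0,0],[0,0,0]],"rotation":[[0,0,0],[0,0,0],[0,0,0],[0,0,0],[0,0,0],[0,0,0],[0,0,0],[0,0,0]],"claw":[1,1,1,1,1,1,1,1]}'
python3 to.py .5138 .1815 .043 -.129
python3 -c "
from h import *
w=snap('wrist','w24'); snap('side','d24')"
```

```text
time: 50.65
tool_pos: [0.5118, 0.1806, 0.1598]
ee_rot: [3.136, 0.003, -0.13]
wrist_force: [-0.6, -0.2, -1.7]
width: 0.0417
time: 51.65
tool_pos: [0.5144, 0.1815, 0.0809]
ee_rot: [3.14, -0.004, -0.129]
wrist_force: [-0.6, -0.1, -1.9]
width: 0.0418
t 51.65 tcp [0.5144 0.1815 0.0809] rpy [ 3.14  -0.004 -0.129] q [ 0.24  0.13  1.57 -0.    1.43  0.37] F [-0.6 -0.1 -1.9] w 0.0418
shift mm in tool axes now: [-0.7 -0.  37.9]
turn [ 0.002 -0.004  0.   ] shift after turn: [-0.6  0.1 37.9]
```

View pics/w24.png

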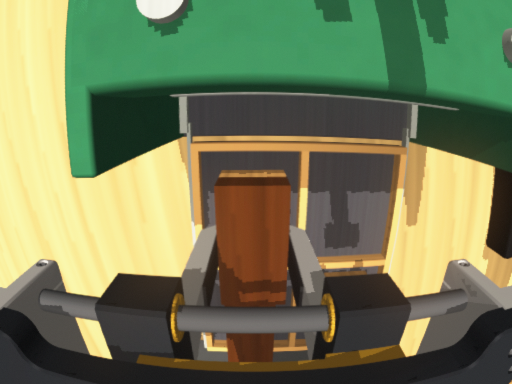

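View pics/d24.png

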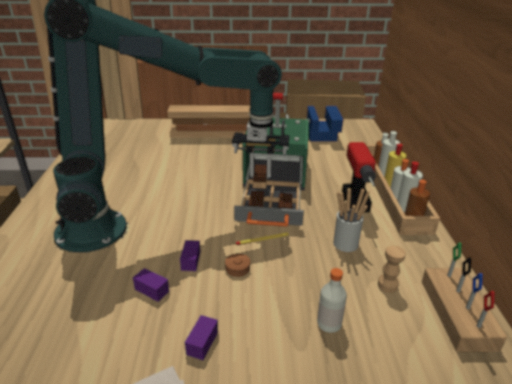

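```bash
python3 -m handwheel '{"delta_pos":[[0,0,10],[0,0,10],[0,0,10],[0,0,8],[0,0,0],[0,0,0],[0,0,0],[0,0,0]],"rotation":[[0,0,0],[0,0,0],[0,0,0],[0,0,0],[0,0,0],[0,0,0],[0,0,0],[0,0,0]],"claw":[1,1,1,1,1,1,-0.2,-0.2]}'
python3 -m handwheel '{"delta_pos":[[0,0,0],[0,0,-10],[0,0,-20],[0,0,-25],[0,5,-30],[0,25,-30],[0,35,-30],[0,40,-20]],"rotation":[[0,0,0],[0,0,0],[0,0,0],[0,0,0],[0,0,0],[0,0,0],[0,0,0],[0,0,0]],"claw":[-0.2,-0.2,-0.2,-0.2,-0.2,-0.2,-0.2,-0.2]}'
python3 -m handwheel '{"delta_pos":[[0,45,0],[0,45,0],[0,35,0],[0,10,0],[0,0,0],[0,0,0],[0,0,0],[0,0,0]],"rotation":[[0,0,0],[0,0,0],[0,0,0],[0,0,0],[0,0,0],[0,0,0],[0,0,0],[0,0,0]],"claw":[1,1,1,1,1,1,1,1]}'
python3 to.py .5 -.11 .2 -.129
python3 -c "
from h import *
w=snap('wrist','w25'); crop(w,'w25c',140,60,400,240,3)"
```

```text
time: 52.75
tool_pos: [0.514, 0.1813, 0.0421]
ee_rot: [3.139, -0.003, -0.129]
wrist_force: [0.4, 0.3, -0.2]
width: 0.0559
time: 53.75
tool_pos: [0.5003, 0.077, 0.2099]
ee_rot: [3.139, -0.006, -0.128]
wrist_force: [0.9, -0.9, -0.2]
width: 0.0565
time: 54.75
tool_pos: [0.4826, -0.0556, 0.2074]
ee_rot: [3.139, -0.002, -0.128]
wrist_force: [0.8, 0.0, 0.3]
width: 0.0002
t 54.75 tcp [ 0.4826 -0.0556  0.2074] rpy [ 3.139e+00 -2.000e-03 -1.280e-01] q [-0.23 -0.06  1.51 -0.    1.68 -0.1 ] F [0.8 0.  0.3] w 0.0002
shift mm in tool axes now: [24.1 51.8  7.6]
turn [ 0.003 -0.002  0.001] shift after turn: [24.2 51.8  7.4]
```

View pics/w25.png

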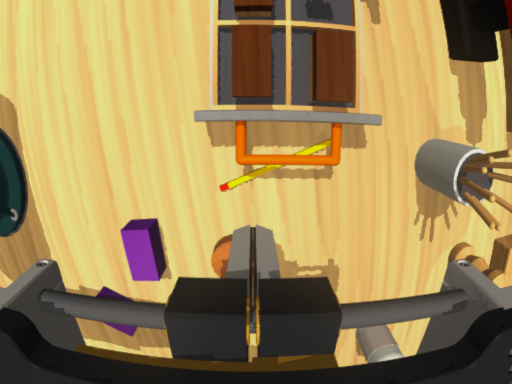

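View pics/w25c.png

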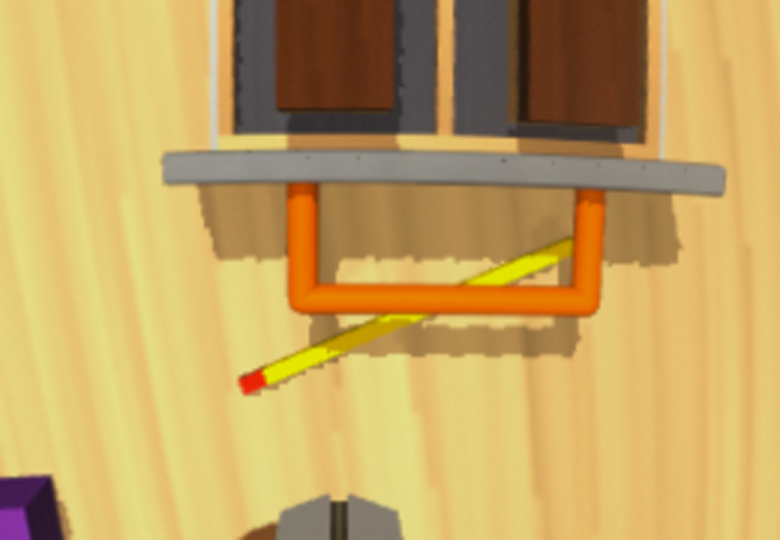

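```bash
python3 - <<'E'
from h import *
w=snap('wrist'); P=onz(w,[[288.3,159.3],[240,159],[337,159]],.05,1); print(P.round(4)); q=P[0]-.04*np.array([.126,.992,0]); print("start",q.round(4)); 
print("home tcp", np.array([.5567,.1776])-.014*np.array([.126,.992]))
np.save("start.npy",q)
E
python3 to.py $(python3 -c "
import numpy as np;q=np.load('start.npy');print(q[0],q[1],.1)") -.129
```

```text
[[ 0.5277 -0.0361  0.05  ]
 [ 0.4725 -0.0287  0.05  ]
 [ 0.5857 -0.0422  0.05  ]]
start [ 0.5227 -0.0757  0.05  ]
home tcp [0.554936 0.163712]
t 54.85 tcp [ 0.4826 -0.0558  0.2074] rpy [ 3.139e+00 -2.000e-03 -1.280e-01] q [-0.23 -0.06  1.51 -0.    1.68 -0.1 ] F [0.3 0.7 0.8] w 0.0008
shift mm in tool axes now: [ 42.   14.3 107.6]
turn [ 0.003 -0.002  0.001] shift after turn: [ 42.3  14.6 107.4]
```

```bash
python3 -m handwheel '{"delta_pos":[[10,5,0],[16,5,15],[16,4,25],[0,0,30],[0,0,30],[0,0,30],[0,0,30],[0,0,12]],"rotation":[[0,0,0],[0,0,0],[0,0,0],[0,0,0],[0,0,0],[0,0,0],[0,0,0],[0,0,0]],"claw":[1,1,1,1,1,1,1,1]}'
python3 to.py .5227 -.0757 .036 -.129
python3 -c "
from h import *
w=snap('wrist','w26')"
```

```text
time: 55.85
tool_pos: [0.5218, -0.0761, 0.0334]
ee_rot: [3.139, 0.001, -0.129]
wrist_force: [0.3, 0.1, 0.2]
width: 0.0007
t 55.85 tcp [ 0.5218 -0.0761  0.0334] rpy [ 3.139e+00  1.000e-03 -1.290e-01] q [-0.25  0.14  1.67 -0.    1.34 -0.12] F [0.3 0.1 0.2] w 0.0007
shift mm in tool axes now: [ 0.8 -0.5 -2.6]
turn [ 0.002  0.001 -0.   ] shift after turn: [ 0.9 -0.5 -2.6]
```

View pics/w26.png

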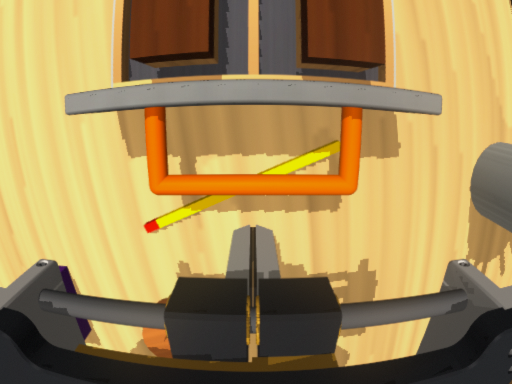

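```bash
python3 -m handwheel '{"delta_pos":[[0,-5,0],[0,-8,0],[0,-8,0],[0,-8,0],[0,-8,0],[0,-10,0],[0,-10,0],[0,-10,0]],"rotation":[[0,0,0],[0,0,0],[0,0,0],[0,0,0],[0,0,0],[0,0,0],[0,0,0],[0,0,0]],"claw":[1,1,1,1,1,1,1,1]}'
python3 -m handwheel '{"delta_pos":[[0,-10,0],[0,-11,0],[0,-11,0],[0,-11,0],[0,-11,0],[0,-11,0],[0,-10,0],[0,-10,0]],"rotation":[[0,0,0],[0,0,0],[0,0,0],[0,0,0],[0,0,0],[0,0,0],[0,0,0],[0,0,0]],"claw":[1,1,1,1,1,1,1,1]}'
python3 to.py .555 .1637 .036 -.129
python3 -c "
from h import *
w=snap('wrist','w27')"
```

```text
time: 56.9
tool_pos: [0.5316, -0.009, 0.0355]
ee_rot: [3.139, -0.003, -0.129]
wrist_force: [0.6, -2.6, 1.2]
width: 0.0003
time: 57.9
tool_pos: [0.5423, 0.0753, 0.0352]
ee_rot: [3.139, -0.002, -0.129]
wrist_force: [0.5, -2.3, 1.7]
width: 0.0004
t 57.9 tcp [0.5423 0.0753 0.0352] rpy [ 3.139e+00 -2.000e-03 -1.290e-01] q [ 0.04  0.18  1.62 -0.    1.35  0.17] F [ 0.5 -2.3  1.7] w 0.0004
shift mm in tool axes now: [  1.3 -89.3  -1.1]
turn [ 0.003 -0.002  0.   ] shift after turn: [  1.3 -89.3  -0.8]
```

View pics/w27.png

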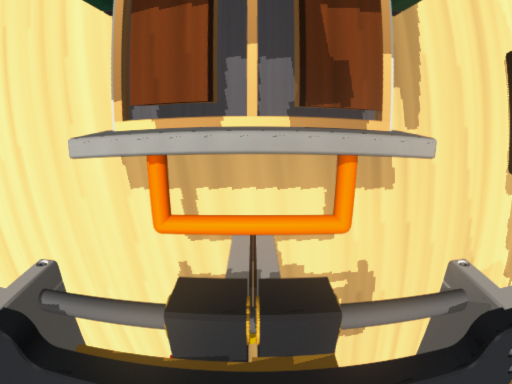

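```bash
python3 -m handwheel '{"delta_pos":[[0,-10,0],[0,-11,0],[0,-11,0],[0,-11,0],[0,-11,0],[0,-10,0],[0,-9,0],[0,-7,0]],"rotation":[[0,0,0],[0,0,0],[0,0,0],[0,0,0],[0,0,0],[0,0,0],[0,0,0],[0,0,0]],"claw":[1,1,1,1,1,1,1,1]}'
python3 -m handwheel '{"delta_pos":[[0,-4,0],[0,-3,0],[0,-2,0],[0,-2,0],[0,0,0],[0,0,0],[0,0,0],[0,0,0]],"rotation":[[0,0,0],[0,0,0],[0,0,0],[0,0,0],[0,0,0],[0,0,0],[0,0,0],[0,0,0]],"claw":[1,1,1,1,1,1,1,1]}'
```

```text
time: 58.95
tool_pos: [0.5525, 0.1546, 0.0348]
ee_rot: [3.139, -0.002, -0.129]
wrist_force: [-1.6, -2.0, 1.0]
width: 0.0001
time: 59.95
tool_pos: [0.5539, 0.1644, 0.0349]
ee_rot: [3.138, -0.002, -0.129]
wrist_force: [-1.2, -4.4, 0.3]
width: 0.0006
```

```bash
python3 -m handwheel '{"delta_pos":[[0,-2,0],[0,-2,0],[0,-2,0],[0,0,0],[0,0,0],[0,0,0],[0,0,0],[0,0,0]],"rotation":[[0,0,0],[0,0,0],[0,0,0],[0,0,0],[0,0,0],[0,0,0],[0,0,0],[0,0,0]],"claw":[1,1,1,1,1,1,1,1]}'
```

```text
time: 60.95
tool_pos: [0.5539, 0.1645, 0.035]
ee_rot: [3.127, -0.001, -0.13]
wrist_force: [-5.5, -17.8, 4.1]
width: 0.0005
```

```bash
python3 -m handwheel '{"delta_pos":[[0,6,0],[0,10,0],[0,15,0],[0,20,-20],[0,20,-50],[0,0,-55],[0,0,-55],[0,0,-55]],"rotation":[[0.012,0,0],[0,0,0],[0,0,0],[0,0,0],[0,0,0],[0,0,0],[0,0,0],[0,0,0]],"claw":[1,1,1,1,1,1,1,1]}'
python3 -m handwheel '{"delta_pos":[[0,0,-55],[0,0,-40],[0,0,0],[0,0,0],[0,0,0],[0,0,0],[0,0,0],[0,0,0]],"rotation":[[0,0,0],[0,0,0],[0,0,0],[0,0,0],[0,0,0],[0,0,0],[0,0,0],[0,0,0]],"claw":[-1,-1,-1,-1,-1,-1,-1,-1]}'
python3 to.py .573 .311 .37 -.129
python3 -c "
from h import *
w=snap('wrist','w28')
p=np.load('press.npy'); M=R.from_euler('z',p[2])
L=lambda q: M.inv().apply(q-np.array([p[0],p[1],0]))
"
```

```text
time: 61.95
tool_pos: [0.5446, 0.0974, 0.2733]
ee_rot: [-3.132, -0.006, -0.13]
wrist_force: [0.8, 0.2, -0.1]
width: 0.0003
time: 62.95
tool_pos: [0.5444, 0.0975, 0.3641]
ee_rot: [-3.132, -0.002, -0.129]
wrist_force: [-0.0, -0.6, 0.4]
width: 0.0769
t 62.95 tcp [0.5444 0.0975 0.3641] rpy [-3.132e+00 -2.000e-03 -1.290e-01] q [0.07 0.12 1.03 0.01 2.   0.2 ] F [-0.  -0.6  0.4] w 0.0769
shift mm in tool axes now: [   0.9 -215.4   -3.9]
turn [-0.009 -0.002  0.   ] shift after turn: [   0.9 -215.4   -5.9]
```

View pics/w28.png

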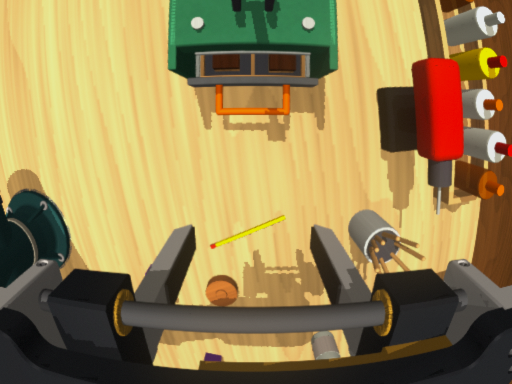

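```bash
python3 -c "
from h import *
w=snap('wrist'); print(onz(w,[[252.5,110.5]],.05,1))"
python3 -m handwheel '{"delta_pos":[[0,-20,0],[0,-30,0],[0,-35,0],[0,-35,0],[0,-35,0],[0,-30,0],[0,-22,0],[0,-6,0]],"rotation":[[-0.008,0,0],[0,0,0],[0,0,0],[0,0,0],[0,0,0],[0,0,0],[0,0,0],[0,0,0]],"claw":[-1,-1,-1,-1,-1,-1,-1,-1]}'
python3 to.py .573 .312 .295 -.129
python3 -c "
from h import *
w=snap('wrist','w29'); s=snap('side'); crop(s,'d29',225,80,345,210,5)"
```

```text
[[0.5565424  0.18053828 0.05      ]]
time: 64.05
tool_pos: [0.5718, 0.3099, 0.364]
ee_rot: [-3.141, -0.001, -0.127]
wrist_force: [0.1, 0.2, 0.1]
width: 0.0941
t 64.05 tcp [0.5718 0.3099 0.364 ] rpy [-3.141e+00 -1.000e-03 -1.270e-01] q [ 0.41  0.36  0.73 -0.    2.05  0.54] F [0.1 0.2 0.1] w 0.0941
shift mm in tool axes now: [ 0.8 -2.2 69. ]
turn [-0.001 -0.001  0.002] shift after turn: [ 0.9 -2.2 69. ]
```

View pics/w29.png

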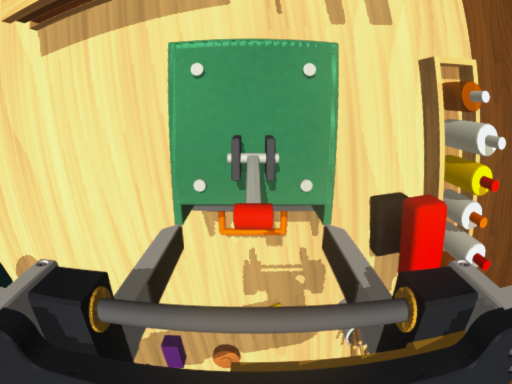

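View pics/d29.png

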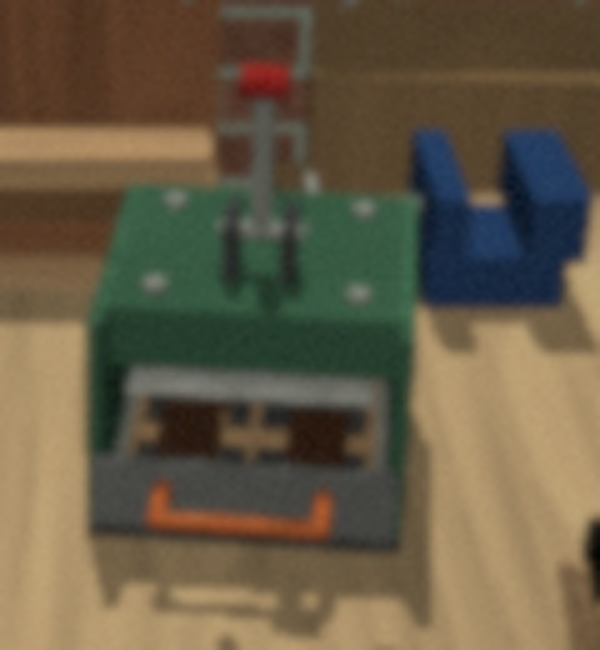

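```bash
python3 -m handwheel '{"delta_pos":[[1,-1,12],[0,-1,15],[0,0,15],[0,0,15],[0,0,12],[0,0,0],[0,0,0],[0,0,0]],"rotation":[[0,0,0],[0,0,0],[0,0,0],[0,0,0],[0,0,0],[0,0,0],[0,0,0],[0,0,0]],"claw":[-1,-1,-1,-1,-1,-1,1,1]}'
python3 -m handwheel '{"delta_pos":[[0,0,0],[0,0,0],[0,0,0],[0,0,0],[0,0,0],[0,0,0],[0,0,0],[0,0,0]],"rotation":[[0,0,0],[0,0,0],[0,0,0],[0,0,0],[0,0,0],[0,0,0],[0,0,0],[0,0,0]],"claw":[1,1,1,1,1,1,1,1]}'
python3 -c "
import numpy as np
a=np.linspace(1.35,0,17); x=-120*np.cos(a); z=120*np.sin(a)
print([(round(p),round(q)) for p,q in zip(-np.diff(x),-np.diff(z))])"
```

```text
time: 65.15
tool_pos: [0.5736, 0.3107, 0.2969]
ee_rot: [-3.139, -0.004, -0.129]
wrist_force: [-0.5, -0.2, -0.3]
width: 0.0774
time: 66.15
tool_pos: [0.5725, 0.3108, 0.2958]
ee_rot: [-3.141, -0.001, -0.128]
wrist_force: [-5.7, -0.0, 0.2]
width: 0.0316
[(10, 3), (10, 3), (9, 4), (9, 5), (8, 6), (8, 6), (7, 7), (7, 8), (6, 8), (5, 9), (5, 9), (4, 9), (3, 10), (2, 10), (1, 10), (0, 10)]
```

```bash
python3 -m handwheel '{"delta_pos":[[0,10,3],[0,10,3],[0,9,4],[0,9,5],[0,8,6],[0,8,6],[0,7,7],[0,7,8]],"rotation":[[0,0,0],[0,0,0],[0,0,0],[0,0,0],[0,0,0],[0,0,0],[0,0,0],[0,0,0]],"claw":[1,1,1,1,1,1,1,1]}'
python3 -m handwheel '{"delta_pos":[[0,6,8],[0,5,9],[0,5,9],[0,4,9],[0,3,10],[0,2,10],[0,1,10],[0,0,8]],"rotation":[[0,0,0],[0,0,0],[0,0,0],[0,0,0],[0,0,0],[0,0,0],[0,0,0],[0,0,0]],"claw":[1,1,1,1,1,1,1,1]}'
python3 -c "
from h import *
w=snap('wrist','w30')"
```

```text
time: 67.15
tool_pos: [0.5639, 0.2435, 0.2561]
ee_rot: [-3.138, -0.003, -0.128]
wrist_force: [-7.4, 1.0, 6.3]
width: 0.0316
time: 68.15
tool_pos: [0.5601, 0.2152, 0.1811]
ee_rot: [3.139, -0.0, -0.13]
wrist_force: [-8.7, -5.9, 4.1]
width: 0.0317
```

View pics/w30.png

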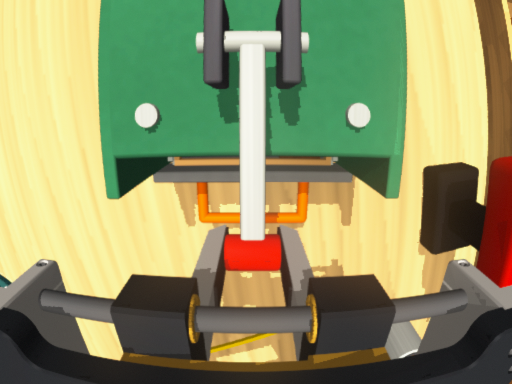

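```bash
python3 -m handwheel '{"delta_pos":[[0,0,2],[0,0,2],[0,0,2],[0,0,2],[0,0,0],[0,0,0],[0,0,0],[0,0,0]],"rotation":[[0,0,0],[0,0,0],[0,0,0],[0,0,0],[0,0,0],[0,0,0],[0,0,0],[0,0,0]],"claw":[1,1,1,1,1,1,1,1]}'
```

```text
time: 69.2
tool_pos: [0.5601, 0.2153, 0.1728]
ee_rot: [3.139, 0.0, -0.13]
wrist_force: [-8.0, -4.3, 2.7]
width: 0.0318
```

```bash
python3 -m handwheel '{"delta_pos":[[0,0,2],[0,0,2],[0,0,2],[0,0,0],[0,0,0],[0,0,0],[0,0,0],[0,0,0]],"rotation":[[0,0,0],[0,0,0],[0,0,0],[0,0,0],[0,0,0],[0,0,0],[0,0,0],[0,0,0]],"claw":[1,1,1,1,1,1,1,1]}'
python3 -c "
from h import *
w=snap('wrist','w31'); s=snap('side'); crop(s,'d31',225,80,345,210,5)"
```

```text
time: 70.2
tool_pos: [0.5603, 0.2154, 0.1705]
ee_rot: [3.14, -0.002, -0.13]
wrist_force: [-11.7, -5.9, 14.1]
width: 0.0317
```

View pics/w31.png

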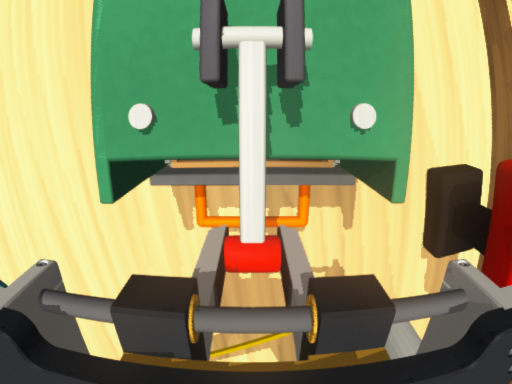

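```bash
python3 -m handwheel '{"delta_pos":[[0,0,2],[0,0,2],[0,0,0],[0,0,0],[0,0,0],[0,0,0],[0,0,-4],[0,0,-3]],"rotation":[[0,0,0],[0,0,0],[0,0,0],[0,0,0],[0,0,0],[0,0,0],[0,0,0],[0,0,0]],"claw":[1,1,1,1,1,1,1,1]}'
python3 -m handwheel '{"delta_pos":[[0,0,0],[0,0,0],[0,0,0],[0,0,0],[0,0,0],[0,0,-10],[0,0,-20],[0,0,-30]],"rotation":[[0,0,0],[0,0,0],[0,0,0],[0,0,0],[0,0,0],[0,0,0],[0,0,0],[0,0,0]],"claw":[-1,-1,-1,-1,-1,-1,-1,-1]}'
python3 -c "
from h import *
w=snap('wrist','w32'); print(onz(w,[[252,213]],.195,1))"
```

```text
time: 71.3
tool_pos: [0.5602, 0.2154, 0.1706]
ee_rot: [3.139, -0.001, -0.13]
wrist_force: [-8.0, -4.1, -2.1]
width: 0.032
time: 72.3
tool_pos: [0.561, 0.2174, 0.23]
ee_rot: [-3.141, -0.001, -0.129]
wrist_force: [0.5, -0.1, 0.7]
width: 0.0936
[[0.56167045 0.22183021 0.195     ]]
```

View pics/w32.png

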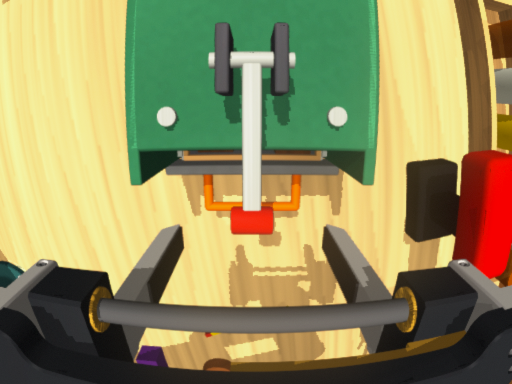

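```bash
python3 -m handwheel '{"delta_pos":[[0,0,0],[0,0,0],[0,0,0],[0,0,0],[0,0,0],[0,0,0],[0,0,0],[0,0,0]],"rotation":[[0,0,0],[0,0,0],[0,0,0],[0,0,0],[0,0,0],[0,0,0],[0,0,0],[0,0,0]],"claw":[1,1,1,1,1,1,1,1]}'
python3 -m handwheel '{"delta_pos":[[0,0,6],[0,0,6],[0,0,4],[0,0,3],[0,0,3],[0,0,2],[0,0,2],[0,0,0]],"rotation":[[0,0,0],[0,0,0],[0,0,0],[0,0,0],[0,0,0],[0,0,0],[0,0,0],[0,0,0]],"claw":[1,1,1,1,1,1,1,1]}'
```

```text
time: 73.35
tool_pos: [0.5614, 0.2175, 0.2297]
ee_rot: [-3.14, -0.003, -0.129]
wrist_force: [0.1, -0.5, -0.3]
width: 0.0175
time: 74.35
tool_pos: [0.5615, 0.2176, 0.206]
ee_rot: [-3.139, -0.005, -0.129]
wrist_force: [-2.2, -0.5, 7.1]
width: 0.0007
```

```bash
python3 -m handwheel '{"delta_pos":[[0,0,2],[0,0,2],[0,0,0],[0,0,0],[0,0,0],[0,0,0],[0,0,0],[0,0,0]],"rotation":[[0,0,0],[0,0,0],[0,0,0],[0,0,0],[0,0,0],[0,0,0],[0,0,0],[0,0,0]],"claw":[1,1,1,1,1,1,1,1]}'
python3 -m handwheel '{"delta_pos":[[0,0,-10],[0,0,-20],[0,0,-30],[0,0,-30],[0,30,-20],[0,40,0],[0,40,0],[0,40,0]],"rotation":[[0,0,0],[0,0,0],[0,0,0],[0,0,0],[0,0,0],[0,0,0],[0,0,0],[0,0,0]],"claw":[1,1,1,1,1,1,1,1]}'
python3 -m handwheel '{"delta_pos":[[-10,30,0],[0,0,0],[0,0,0],[0,0,0],[0,0,0],[0,0,0],[0,0,0],[0,0,0]],"rotation":[[0,0,0],[0,0,0],[0,0,0],[0,0,0],[0,0,0],[0,0,0],[0,0,0],[0,0,0]],"claw":[1,1,1,1,1,1,1,1]}'
python3 -c "
from h import *
w=snap('wrist','w33'); s=snap('side','d33'); crop(s,'d33c',225,80,345,210,5); snap('scene','s33')"
```

```text
time: 75.35
tool_pos: [0.5617, 0.2176, 0.2056]
ee_rot: [-3.138, -0.008, -0.129]
wrist_force: [-6.1, -1.7, 15.4]
width: 0.0006
time: 76.35
tool_pos: [0.5417, 0.0675, 0.3092]
ee_rot: [-3.14, -0.002, -0.129]
wrist_force: [-0.2, 0.5, -0.3]
width: 0.0006
time: 77.35
tool_pos: [0.5281, 0.0403, 0.3094]
ee_rot: [-3.14, -0.002, -0.129]
wrist_force: [-0.4, -0.4, 0.6]
width: 0.0005
```

View pics/d33c.png

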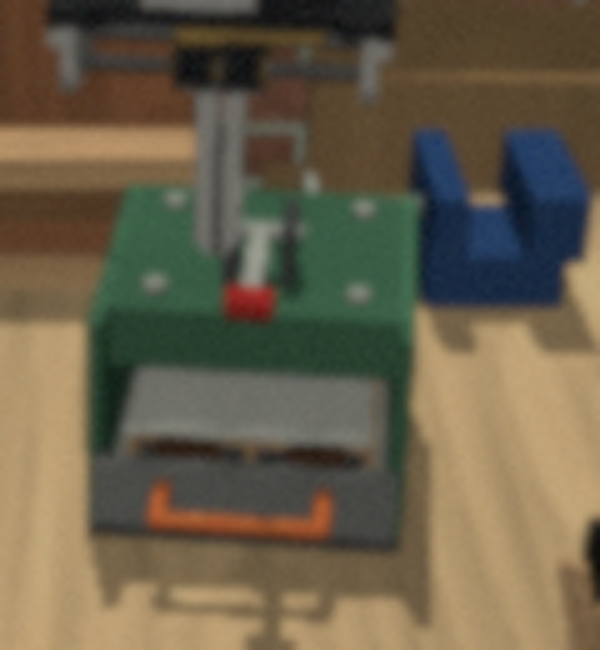

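View pics/s33.png

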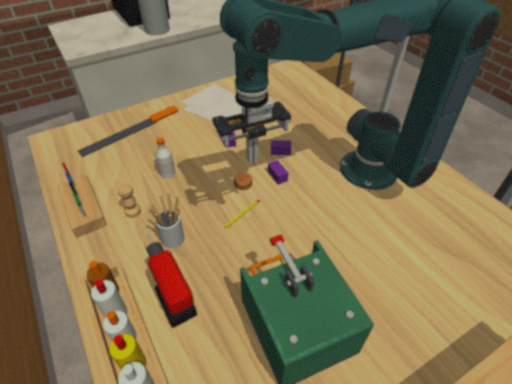

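View pics/w33.png

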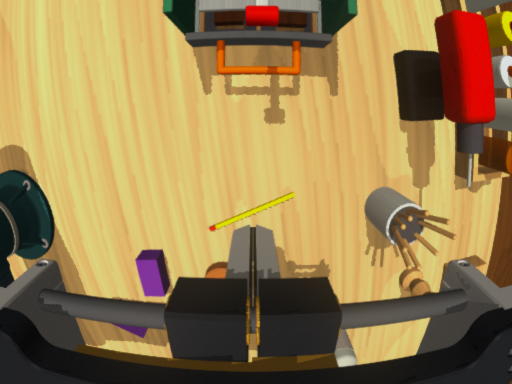

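View pics/d33.png

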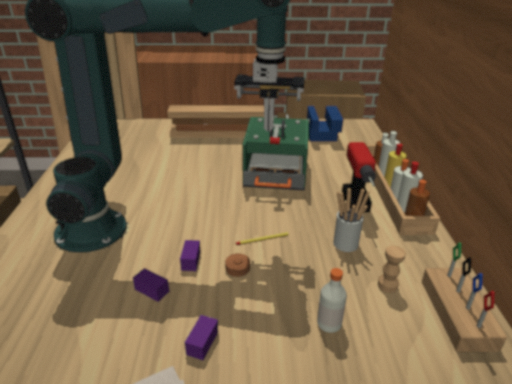

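```bash
python3 -c "
from h import *
w=snap('wrist'); print(onz(w,[[258.5,71.5]],.05,1)); print(robot.close_job())"
```

```text
[[0.55592221 0.17714079 0.05      ]]
the job is handed in; nothing more can be done
None
```

The job is handed in at about 77 s of the 210 s allowed: all three two-tone blocks are clamped in the press. Only three blocks were on the bench.

I raised the lever to its stop and hooked the drawer about 0.21 m out. The blocks went flat into three separate compartments: both front ones and one inner one. I then pushed the drawer home with the lever still up, and lowered the lever.

**Drawer:** it stopped moving under an 18 N push. After the lever came down, the handle measured (0.556, 0.177), against (0.557, 0.178) before I opened it. A reading taken just after closing gave y = 0.181, a few millimetres off.

**Lever:** the top of the knob is at 0.206 m, which is angle 0, and it held under a 15 N push.

**Other things on the bench:** the pencil, wheel, glue, tin and purple look-alikes look unmoved in the last pictures, and the arm is clear of everything.

- **Not seen after clamping:** the inner block is hidden under the head. I did not photograph it after letting go, beyond a partial view of its end from above.
- **Calibration disagreement:** the fixed cameras disagreed by several millimetres in height, so I placed everything from the wrist camera.

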